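# Load the bench shaker with ballast bars and pin its hold-down gate

## Robot

A 6-joint arm with a two-finger parallel gripper is mounted at the origin on a cart in front of the work surface, level with it; the furniture and walls round the work are solid. World frame = base frame: x ahead of the robot, y to its left, z up, the work surface at z = 0. Lengths are in m, angles in rad, forces in N, time in s.
With the tool pointing down it reaches from about 0.275 to 1 m from the base axis. Payload 8.4 kg.
Tool frame: the origin (TCP) lies between the finger pads; the fingertips stand ahead of it and the grasp point (between the pads) lies 2 mm behind it (env.tip_reach is the z of the fingertips in the tool frame, in m); z points along the fingers, y is the line along which they close (so a half turn about z gives the same grasp; the last joint's range is limited). The gripper opens to 85 mm and grips with 20 to 120 N. Pads are 22 mm wide; open, the fingers measure 114 mm over their backs; the gripper's body (76 mm by 85 mm) begins 54 mm behind the grasp point. The pads swing forward as they close: fully open they stand 13 mm farther back than shut.
Start: joints at [1.158, 0.353, 1.633, -0, 1.155, -0.002], TCP at [0.25, 0.573, 0.248] pointing down, gripper open.
Joint ranges: [-2.63, 2.63], [-0.92, 2.1], [0.06, 2.66], [-1.3, 4.44], [0, 2.69], [-3.02, 3.02]. Speed limits (rad/s): [2.22, 2.22, 2.79, 3.14, 3.14, 3.14].

## Interface

Orientations are given as a unit quaternion [x, y, z, w].
In Python, from bench import env gives the robot as it stands.
- The arm moves only by the tool servo_tool, never from a script. Its arguments are lists of equal length, an entry for each row: "dp": the shift along the tool's x, y, z in mm, a list of three; "turn": the turn, a rotation vector about the tool's x, y, z in rad, a list of three. A call has 1 to 8 rows; each row is the pose to reach, as a shift and turn from the pose commanded when the call began, along the tool's axes at that moment; what a row does not reach only later rows make up. A row lasts 1/12 s, in which the tool goes at most 41.7 mm and 7.16 degrees, less where a joint would pass 70% of its speed; a pose out of reach is approached as far as the arm can. A call with a gripper value outside its range is refused whole. "grip" is the finger opening in mm, from 0 to 85.4, set as the call begins (left out, the last holds). The fingers move at their own pace and stop on an object; "grip_force" is the grip in N (left out, the last holds). Time passes only in rows, so rows that repeat a pose let the fingers close. It gives the time, the measured TCP pose, the force, the opening and the grip force at its end, in the units of the state.
- env.state(): the state, without advancing time (a new reading comes with each control period).
- env.snapshot(name): name is "side" or "top"; returns the picture (400x640x3 uint8, red, green, blue); there is no depth.
- env.camera_info(name): a dict with "intrinsics" (3x3 intrinsics, pixels), "eye" and "orientation" of the camera in the world. Camera axes: x right, y down, z forward; pixel columns grow to the right and rows downward; lengths in m; the calibration is good to about 2 mm. A picture is of the moment at which its call begins. camera_info takes no time and is no camera call.
- env.close_job(): hands the job in; it is judged then, once.
The state is a dict: "clock": time; "qpos": joint angles; "qd": joint speeds; "tau": joint torques, N m; "tool_pos": TCP position; "tool_rot": TCP orientation; "ft_force": force on the tool from outside, world axes, zero at the start; "torque": the same for the moment, N m; "grip_width": finger opening in m; "grip_force": force on a finger pad.
Only numpy, scipy, OpenCV 4.12 (cv2) and the standard library are available. Lean on these libraries where they do the work, as an engineer would, in place of code of your own. Each camera call takes 0.05 s, during which the arm holds its last target. There are 200 camera calls.

## Task

Get the shaker ready for its load test: swing its yellow hold-down gate well open, take every ballast bar out of the storage case (each lies flush in its pocket; press the end next to the yellow dot and it tips up far enough to be gripped) and lay each in a bay of its own on the shaker, pressed down flat and level in the bay. Then swing the gate shut over the bars until its hole lines up with the holes of the catch, and push the red-handled pin through from the right-hand end, fully home. Do not knock over or push away the beaker, the tape roll or the timer.

Things in the scene. Friction and masses are not known exactly. Their poses are not given: they have to be found in the camera images.
- bar_case: open storage case, slate-blue shell, dark foam, 124 x 276 x 45 mm, fixed. Origin: centre of underside; x to its back (away from robot), y left, z up. Four pockets (83.5 x 43 mm, long side along x) at y = +93, +31, -31, -93 mm; pocket n is for bar_n, which lies level, top flush with the foam. Under the front (-x) half of a pocket the floor falls away at 35 degrees; a yellow dot marks that end.
- press_1 (a point): where to press bar_1: on its front end, 30 mm from its middle, at its flush top (45 mm above the bench). Pressed with under 3 N this end sinks about 17 mm until the bar lies on the 35 degree slope and stays so, front end down against the pocket's front wall, rear end about 20 mm above the foam with its sides free to grip. Axes as bar_case.
- press_2 (a point): where to press bar_2: on its front end, 30 mm from its middle, at its flush top (45 mm above the bench). Pressed with under 3 N this end sinks about 17 mm until the bar lies on the 35 degree slope and stays so, front end down against the pocket's front wall, rear end about 20 mm above the foam with its sides free to grip. Axes as bar_case.
- press_3 (a point): where to press bar_3: on its front end, 30 mm from its middle, at its flush top (45 mm above the bench). Pressed with under 3 N this end sinks about 17 mm until the bar lies on the 35 degree slope and stays so, front end down against the pocket's front wall, rear end about 20 mm above the foam with its sides free to grip. Axes as bar_case.
- press_4 (a point): where to press bar_4: on its front end, 30 mm from its middle, at its flush top (45 mm above the bench). Pressed with under 3 N this end sinks about 17 mm until the bar lies on the 35 degree slope and stays so, front end down against the pocket's front wall, rear end about 20 mm above the foam with its sides free to grip. Axes as bar_case.
- bar_1_mid (a point): bright steel ballast bar, 80 x 40 x 14 mm, 0.25 kg (varies), same on both faces and both ways round. Point: its centre, half-way up (7 mm). x along its 80 mm, y along its 40 mm, z along its 14 mm. Two or three of the four bars are present.
- bar_2_mid (a point): bright steel ballast bar, 80 x 40 x 14 mm, 0.25 kg (varies), same on both faces and both ways round. Point: its centre, half-way up (7 mm). x along its 80 mm, y along its 40 mm, z along its 14 mm. Two or three of the four bars are present.
- bar_3_mid (a point): bright steel ballast bar, 80 x 40 x 14 mm, 0.25 kg (varies), same on both faces and both ways round. Point: its centre, half-way up (7 mm). x along its 80 mm, y along its 40 mm, z along its 14 mm. Two or three of the four bars are present.
- bar_4_mid (a point): bright steel ballast bar, 80 x 40 x 14 mm, 0.25 kg (varies), same on both faces and both ways round. Point: its centre, half-way up (7 mm). x along its 80 mm, y along its 40 mm, z along its 14 mm. Two or three of the four bars are present.
- bay_1 (a point): centre of a bar that lies flat in the left bay of the shaker. The bay is a black-floored recess 88 x 46 mm, 4 mm deep, long side along x; x points away from the robot, y left, z up. The platform's top is 3 mm below this point, 78 mm above the bench; a seated bar stands 10 mm proud of it. Bays are 68 mm apart.
- bay_2 (a point): centre of a bar that lies flat in the middle bay of the shaker. The bay is a black-floored recess 88 x 46 mm, 4 mm deep, long side along x; x points away from the robot, y left, z up. The platform's top is 3 mm below this point, 78 mm above the bench; a seated bar stands 10 mm proud of it. Bays are 68 mm apart.
- bay_3 (a point): centre of a bar that lies flat in the right bay of the shaker. The bay is a black-floored recess 88 x 46 mm, 4 mm deep, long side along x; x points away from the robot, y left, z up. The platform's top is 3 mm below this point, 78 mm above the bench; a seated bar stands 10 mm proud of it. Bays are 68 mm apart.
- gate (a joint): hold-down gate of the shaker, rad: 0 = shut against its stop across all the bays (its hole in line with the catch's holes), grows as it swings open towards the robot (1.7 at most). It starts shut or ajar, over the bays. It turns about the upright axis at point gate_hinge and stays where it is left; about 1 N at the knob moves it.
- gate_hinge (a point): point on the gate's upright hinge axis, left end of the platform, 110 mm above the bench. Axes as the shaker: x away from robot, y left, z up. Open by q the gate runs from here along (-sin q, -cos q). It is a yellow beam 264 mm long, 14 mm wide, 8 mm high (106 to 114 mm above the bench); three rubber feet below it pass 2 mm above bars that lie flat.
- gate_knob (a point): middle of the black upright knob (16 mm diameter, 22 mm high, top 142 mm above the bench) on the gate's beam, 150 mm from the hinge axis.
- gate_bore (a point): middle of the 13 mm hole in the steel lug that hangs below the free end of the gate (258 mm from the hinge axis, lug 8 mm thick); shut, it stands between the two cheeks of the catch.
- catch_mouth (a point): mouth of the hole in the outer cheek of the steel catch at the right end of the shaker, 92 mm above the bench. The 13 mm holes of catch and gate lie in one line along y. The pin goes in here along +y, its collar against this face when fully home. Axes as the shaker. The platform ends 8 mm outside this face, 14 mm below the hole's middle.
- catch_inside (a point): where the pin's nose is when the pin is fully home, 38 mm in from catch_mouth.
- pin_handle (a point): retaining pin, 85 mm long: red handle 44 x 22 x 16 mm (x, y, z), 10 mm steel shaft with tapered nose. It lies on the bench, axis level, 8 mm above the bench. Point: centre of the handle, on the pin's axis. x points along the pin to its nose, z up as it lies.
- pin_shoulder (a point): front face of the pin's 16 mm collar, 25 mm from pin_handle along x.
- pin_nose (a point): end of the pin's nose, 63 mm from pin_handle along x, 38 mm from the collar's face.
- beaker_100: empty glass beaker, 54 mm wide, 70 mm high, standing on the bench behind the work; origin at the centre of its underside. To be left alone.
- label_tape: yellow tape roll, 67 mm wide, 18 mm high, lying in front of the case; origin at the centre of its underside. To be left alone.
- timer: white bench timer, 62 x 66 x 20 mm, in front of the case, at the right; origin at the centre of its underside. To be left alone.

How it is judged:
By the outcome, as a careful person would: the job done as asked, in the order asked, and still so for the second after the job is handed in, with the robot touching nothing.
Of bar_1, bar_2, bar_3, bar_4 only 2 to 3 are there at a start; the rules pass over those that are not, and their reading is None.
At some moment in a run one of pin may be knocked a few centimetres aside while the robot is not near it.
Once in a run the grip may slacken for a moment while it holds something.
It also fails if it takes over 210 s, if anything falls off the work surface, if the arm or the gripper's body presses on something with over 40 N, if the wrist force passes 120 N, or if a joint passes its speed limit or range.

## Working session

There is one attempt and no reset: what is moved stays moved. The work goes in short steps, Python scripts to look and compute and a tool call to move; the robot and the scene stay as the last step left them, time stands still between calls to the robot, and variables do not carry over. Pictures are saved under pics/ and viewed, at most 14 in all, crops included, and the job is handed in when it is done.

Besides the shell and the picture viewer there is one more tool, called after "Emit:" as name(argument=value, ...), one argument or row to a line, values as JSON. servo_tool: Moves the arm, as the interface text tells. Its arguments: {"type":"object","properties":{"dp":{"type":"array","items":{"type":"array","items":{"type":"number"}}},"turn":{"type":"array","items":{"type":"array","items":{"type":"number"}}},"grip":{"type":"number"},"grip_force":{"type":"number"}},"required":["dp","turn"]}

```bash
ls; mkdir -p pics; python3 - <<'E'
from bench import env
import cv2
for n in("top","side"):
    cv2.imwrite(f"pics/{n}0.png",env.snapshot(n)[:,:,::-1]); print(n,env.camera_info(n))
print(env.state(),env.tip_reach)
E
```

```text
pics
top {'intrinsics': array([[408.73732318,   0.        , 318.24709541],
       [  0.        , 408.73732318, 200.63324931],
       [  0.        ,   0.        ,   1.        ]]), 'eye': array([ 0.38327758, -0.04971268,  1.16960406]), 'orientation': array([-0.69382368,  0.7151131 , -0.05023297,  0.0685463 ])}
side {'intrinsics': array([[462.8843604 ,   0.        , 321.6747076 ],
       [  0.        , 462.8843604 , 198.91503707],
       [  0.        ,   0.        ,   1.        ]]), 'eye': array([0.58308732, 1.12179551, 1.1405465 ]), 'orientation': array([ 0.01487324,  0.91260203, -0.40847596, -0.00914897])}
{'clock': 0.1, 'qpos': array([ 1.15759857e+00,  3.53547742e-01,  1.63405682e+00, -1.50960555e-06,
        1.15518717e+00, -2.40653600e-03]), 'qd': array([ 0.00167141, -0.00133044, -0.00370785, -0.00093728,  0.00015326,
        0.00039385]), 'tau': array([ 1.46731545e-03, -6.06349683e+01, -3.42823148e+01,  1.68697807e-04,
        3.89156266e-03,  2.03600132e-05]), 'tool_pos': array([0.24942825, 0.57263604, 0.24765745]), 'tool_rot': array([ 2.03954136e-01,  9.78980261e-01, -5.86785176e-04, -1.23015657e-04]), 'ft_force': array([-0.61235615, -0.02746466, -0.24860594]), 'torque': array([ 0.0064517 , -0.04096255,  0.01106811]), 'grip_force': 0.0, 'grip_width': 0.0853816274716938} 0.017
```

View pics/top0.png

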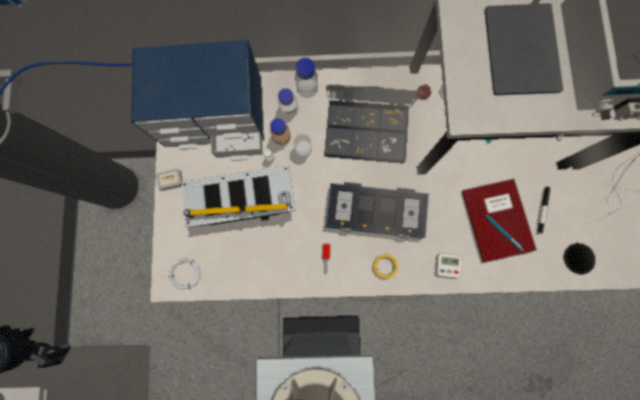

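View pics/side0.png

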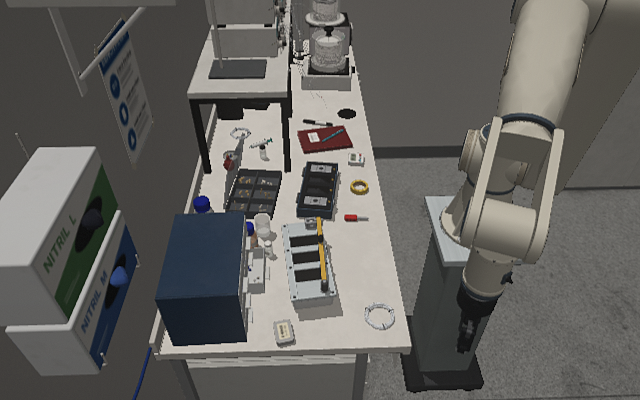

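Top: the shaker is at about (238,198), gate ajar; the case at (377,210), with bars apparently in pockets 1 and 4; the pin at (326,252), nose towards the robot. Now the enlarged crops.

```bash
python3 - <<'E'
import cv2
im=cv2.imread("pics/top0.png")
cv2.imwrite("pics/c1.png",cv2.resize(im[155:245,165:305],None,fx=5.7,fy=5.7,interpolation=cv2.INTER_CUBIC))
cv2.imwrite("pics/c2.png",cv2.resize(im[175:285,310:440],None,fx=5.4,fy=5.4,interpolation=cv2.INTER_CUBIC))
E
```

```text
(no output)
```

View pics/c1.png

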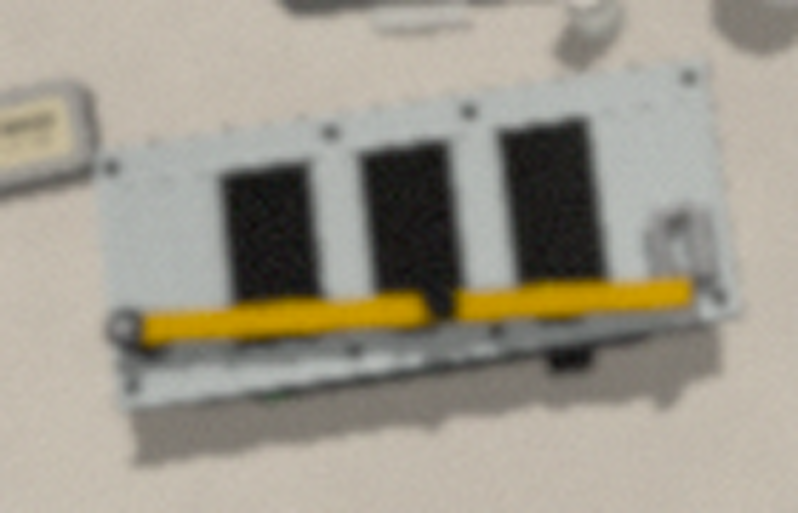

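View pics/c2.png

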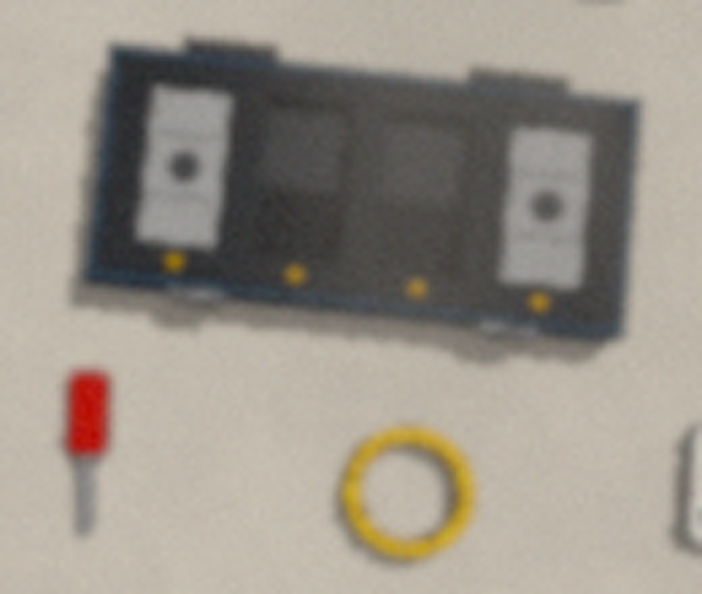

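Crop 1: bay top edges at (220,176)-(308,162), (361,152)-(448,140), (500,128)-(588,117), hinge at (127,328), and the gate about 0.1 rad ajar. Crop 2: bars in pockets 1 and 4 only, with dots at (174,261)…(539,302); the pin handle is at (88,413) and its nose at (83,535).

```bash
cat > h.py <<'E'
import numpy as np
from bench import env
from scipy.spatial.transform import Rotation as R
from scipy.optimize import least_squares
def ray(cam,uv,z):
    c=env.camera_info(cam); d=R.from_quat(c["orientation"]).as_matrix()@np.linalg.inv(c["intrinsics"])@np.array([uv[0],uv[1],1.])
    return c["eye"]+d*(z-c["eye"][2])/d[2]
def proj(cam,p):
    c=env.camera_info(cam); q=R.from_quat(c["orientation"]).as_matrix().T@(np.asarray(p)-c["eye"]); q=c["intrinsics"]@q; return q[:2]/q[2]
def full(u,v,x0,y0,s): return np.array([x0+(u+.5)/s-.5,y0+(v+.5)/s-.5])
def fit2d(W,L):
    f=lambda p:(L@np.array([[np.cos(p[2]),np.sin(p[2])],[-np.sin(p[2]),np.cos(p[2])]])+p[:2]-W).ravel()
    s=least_squares(f,[.5,0,0]); return s.x,s.fun.reshape(-1,2)
E
python3 - <<'E'
from h import *
np.set_printoptions(precision=4,suppress=True)
A=lambda l,z:np.array([ray("top",full(u,v,165,155,5.7),z)[:2] for u,v in l])
B=lambda l,z:np.array([ray("top",full(u,v,310,175,5.4),z)[:2] for u,v in l])
L=np.array([[.044,68e-3*k+s*.023] for k in(1,0,-1) for s in(1,-1)])
p,r=fit2d(A([(220,176),(308,162),(361,152),(448,140),(500,128),(588,117)],.078),L);print("bay2",p);print(r*1e3)
def loc(w,p): c,s=np.cos(p[2]),np.sin(p[2]); return (w-p[:2])@np.array([[c,-s],[s,c]])
print("hinge",A([(127,328)],.118),loc(A([(127,328)],.118),p))
print("beam end",A([(690,292)],.114),loc(A([(690,292)],.114),p))
print("knob top",A([(438,303)],.142),loc(A([(438,303)],.142),p))
print("catch(u650..710,v205..280)",loc(A([(650,225),(710,215),(650,275),(715,275)],.1),p))
print("platform corners",loc(A([(95,152),(706,62),(740,318),(120,410)],.078),p))
L=np.array([[np.nan,y] for y in(.093,.031,-.031,-.093)]);L[:,0]=-.05
q,r=fit2d(B([(174,261),(295,274),(417,288),(539,302)],.045),L);print("dots",q);print(r*1e3)
L=np.array([[a*.04,b*.02+y] for y in(.093,-.093) for a,b in((1,1),(1,-1),(-1,-1),(-1,1))])
q,r=fit2d(B([(152,88),(233,94),(217,247),(137,240),(512,128),(590,131),(582,289),(500,283)],.045),L);print("bars",q);print(r*1e3)
L=np.array([[.062,.138],[.062,-.138],[-.062,-.138],[-.062,.138]])
c,r=fit2d(B([(112,46),(637,101),(620,337),(88,282)],.045),L);print("case",c);print(r*1e3)
print("pin tail,c,nose",B([(89,372),(88,413)],.014),B([(83,535)],.008))
print(R.from_quat(env.state()["tool_rot"]).as_matrix())
E
```

```text
bay2 [0.5899 0.1962 0.1308]
[[-0.0185  0.9774]
 [ 0.5226 -1.9796]
 [-0.6689  1.8854]
 [ 0.8441 -1.5579]
 [-1.3527  1.825 ]
 [ 0.6733 -1.1503]]
hinge [[0.5429 0.3204]] [[-0.0304  0.1293]]
beam end [[0.552 0.061]] [[-0.0552 -0.1291]]
knob top [[0.5461 0.1715]] [[-0.0466 -0.0188]]
catch(u650..710,v205..280) [[-0.0183 -0.114 ]
 [-0.0182 -0.1425]
 [-0.0418 -0.1106]
 [-0.0468 -0.1406]]
platform corners [[ 0.0657  0.1489]
 [ 0.0611 -0.15  ]
 [-0.0653 -0.1477]
 [-0.0611  0.1499]]
dots [ 0.5464 -0.1858 -0.1439]
[[ 0.1285 -0.0594]
 [-0.1902 -0.0497]
 [-0.0271  0.1271]
 [ 0.0887 -0.0179]]
bars [ 0.5453 -0.1856 -0.1419]
[[ 0.2701 -0.8908]
 [-0.8301  1.2589]
 [-0.679   1.0679]
 [ 0.093  -0.092 ]
 [ 1.0715 -0.8788]
 [-1.7159 -0.7505]
 [ 0.2297  0.9411]
 [ 1.5606 -0.6558]]
case [ 0.5436 -0.1846 -0.1373]
[[ 0.367   2.1394]
 [ 0.6432 -2.3204]
 [-1.3093 -2.6358]
 [ 0.2991  2.8168]]
pin tail,c,nose [[ 0.4569 -0.0411]
 [ 0.4356 -0.0399]] [[ 0.3732 -0.0353]]
[[-0.9168  0.3993 -0.0005]
 [ 0.3993  0.9168 -0.0011]
 [ 0.     -0.0012 -1.    ]]
```

```bash
cat >> h.py <<'E'
SH=np.array([.5899,.1962,.1308]); CA=np.array([.5455,-.1856,-.143])
def W(f,x,y,z):
    c,s=np.cos(f[2]),np.sin(f[2]); return np.array([f[0]+c*x-s*y,f[1]+s*x+c*y,z])
def rot(yaw,tilt=0):  # tool down, closing axis y at yaw; tilt leans body to -x (tool z forward)
    c,s=np.cos(yaw),np.sin(yaw); M=np.array([[-c,-s,0],[-s,c,0],[0,0,-1.]]).T
    return R.from_rotvec(tilt*M[1]*-1)*R.from_matrix(M)
def plan(*T):
    s=env.state(); p=s["tool_pos"]; r=R.from_quat(s["tool_rot"])
    for tp,tr in T:
        dp=np.round(2*r.inv().apply((np.asarray(tp)-p)*1e3))/2; t=np.round((r.inv()*tr).as_rotvec(),2)
        n=max(np.linalg.norm(dp)/41.7,np.linalg.norm(t)/.125)
        print("dp",dp.tolist(),"turn",t.tolist(),"rows>=%.1f"%n)
        p=p+r.apply(dp/1e3); r=r*R.from_rotvec(t)
    print("now",np.round(s["tool_pos"],4),"F",np.round(s["ft_force"],1),"w %.4f"%s["grip_width"],"t %.1f"%s["clock"])
E
python3 - <<'E'
from h import *
print(rot(0,.6).as_matrix()[:,2])
k=np.array([.546,.1715])
Y=rot(.13)
plan(([*k,.20],Y),([*k,.137],Y))
E
```

```text
[ 0.56464247  0.         -0.82533561]
dp [-432.0, -249.5, 48.0] turn [-0.0, -0.0, -0.54] rows>=12.0
dp [-0.0, 0.0, 63.0] turn [-0.0, -0.0, -0.0] rows>=1.5
now [0.2494 0.5726 0.2477] F [-0.6 -0.  -0.2] w 0.0854 t 0.1
```

Emit:
servo_tool(
  dp=[
    [-216,-125,24],
    [-216,-125,24],
    [-216,-125,24],
    [-216,-125,24],
    [-216,-125,24],
    [-216,-125,24],
    [-216,-125,24],
    [-216,-125,24],
  ],
  turn=[
    [0,0,0],
    [0,0,0],
    [0,0,0],
    [0,0,0],
    [0,0,0],
    [0,0,0],
    [0,0,0],
    [0,0,0],
  ],
  grip=40,
)

```text
clock: 0.77
tool_pos: [0.3987, 0.3702, 0.2239]
tool_rot: [0.206, 0.979, -0.0, -0.0]
ft_force: [0.7, 0.5, -0.7]
grip_width: 0.0398
grip_force: 0.0
```

Emit:
servo_tool(
  dp=[
    [-216,-125,24],
    [-216,-125,24],
    [-216,-125,24],
    [-216,-125,24],
    [-216,-125,24],
    [-216,-125,24],
    [-216,-125,24],
    [-216,-125,24],
  ],
  turn=[
    [0,0,-0.54],
    [0,0,-0.54],
    [0,0,-0.54],
    [0,0,-0.54],
    [0,0,-0.54],
    [0,0,-0.54],
    [0,0,-0.54],
    [0,0,-0.54],
  ],
)

```text
clock: 1.43
tool_pos: [0.5474, 0.1698, 0.1998]
tool_rot: [-0.064, 0.998, -0.0, 0.0]
ft_force: [0.1, -0.1, 0.7]
grip_width: 0.0398
grip_force: 0.0
```

```bash
python3 - <<'E'
from h import *
k=np.array([.546,.1715])
Y=rot(.13)
plan(([*k,.20],Y),([*k,.137],Y))
import cv2
cv2.imwrite("pics/c3.png",cv2.resize(env.snapshot("side")[150:350,220:420,::-1],None,fx=3,fy=3,interpolation=cv2.INTER_CUBIC))
E
```

```text
dp [1.0, 2.0, -0.0] turn [-0.0, 0.0, -0.0] rows>=0.1
dp [0.0, -0.0, 63.0] turn [-0.0, 0.0, -0.0] rows>=1.5
now [0.5474 0.1698 0.1998] F [ 0.1 -0.1  0.7] w 0.0398 t 1.4
```

View pics/c3.png

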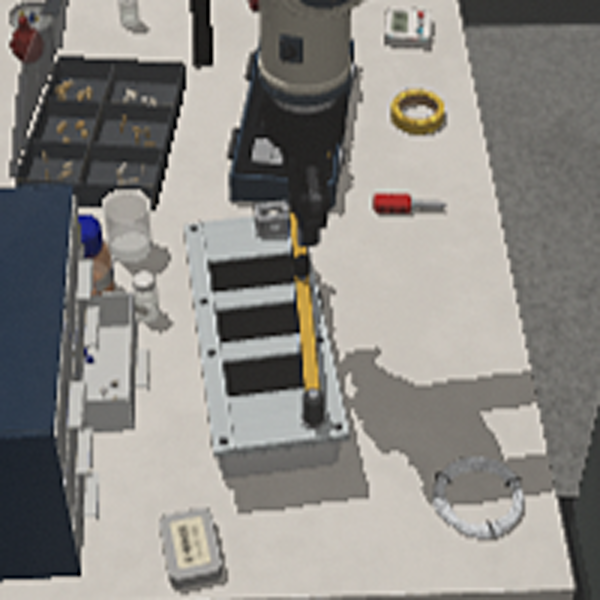

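Side crop: the gripper is above the gate, the knob at about (300,262) with its top in line with the fingertip at (312,240). The projection agrees with the estimate, so I descend and grip.

Emit:
servo_tool(
  dp=[
    [1,2,30],
    [1,2,63],
    [1,2,63],
    [1,2,63],
  ],
  turn=[
    [0,0,0],
    [0,0,0],
    [0,0,0],
    [0,0,0],
  ],
)

```text
clock: 1.82
tool_pos: [0.5426, 0.1745, 0.1364]
tool_rot: [-0.065, 0.998, -0.0, -0.002]
ft_force: [-0.5, 0.3, -0.1]
grip_width: 0.0398
grip_force: 0.0
```

Emit:
servo_tool(
  dp=[
    [0,0,0],
    [0,0,0],
    [0,0,0],
    [0,0,0],
    [0,0,0],
    [0,0,0],
  ],
  turn=[
    [0,0,0],
    [0,0,0],
    [0,0,0],
    [0,0,0],
    [0,0,0],
    [0,0,0],
  ],
  grip=10,
  grip_force=25,
)

```text
clock: 2.32
tool_pos: [0.5451, 0.1702, 0.1393]
tool_rot: [-0.065, 0.998, -0.003, 0.001]
ft_force: [0.8, -20.8, 3.8]
grip_width: 0.0153
grip_force: 27.0
```

```bash
python3 - <<'E'
from h import *
# knob moves on arc about hinge: shaker-local hinge (-.030,.129), r .15
s=env.state(); p=s["tool_pos"]; r=R.from_quat(s["tool_rot"])
for q in np.linspace(.11,1.5,15):
    w=W(SH,-.030-.15*np.sin(q),.129-.15*np.cos(q),p[2]); 
    if q<.12: w0=w
    print("%.2f"%q,np.round(r.inv().apply((w-w0)*1e3)).tolist())
print(w0,p,s["grip_width"],s["ft_force"])
E
```

```text
0.11 [0.0, 0.0, 0.0]
0.21 [15.0, 2.0, -0.0]
0.31 [29.0, 6.0, -0.0]
0.41 [43.0, 11.0, -0.0]
0.51 [56.0, 18.0, -0.0]
0.61 [69.0, 26.0, -0.0]
0.71 [81.0, 35.0, -0.0]
0.80 [92.0, 45.0, -0.0]
0.90 [101.0, 56.0, -0.0]
1.00 [110.0, 68.0, -0.0]
1.10 [117.0, 81.0, -1.0]
1.20 [123.0, 95.0, -1.0]
1.30 [128.0, 109.0, -1.0]
1.40 [131.0, 124.0, -1.0]
1.50 [133.0, 138.0, -1.0]
[0.54645091 0.17021769 0.13929446] [0.54514574 0.17020741 0.13929446] 0.01526554657015699 [  0.780003   -20.76125718   3.8002733 ]
```

Emit:
servo_tool(
  dp=[
    [0,-4,0],
    [7,-3,0],
    [15,-2,0],
    [29,2,0],
    [43,7,0],
    [56,14,0],
    [69,22,0],
    [69,22,0],
  ],
  turn=[
    [0,0,0],
    [0,0,0],
    [0,0,0],
    [0,0,0],
    [0,0,0],
    [0,0,0],
    [0,0,0],
    [0,0,0],
  ],
)

```text
clock: 2.98
tool_pos: [0.4701, 0.1854, 0.1389]
tool_rot: [-0.065, 0.998, -0.001, -0.001]
ft_force: [-6.9, -11.8, 15.0]
grip_width: 0.0149
grip_force: 28.4
```

```bash
python3 - <<'E'
from h import *
s=env.state();print(s["ft_force"],s["tool_pos"],W(SH,-.030-.15*np.sin(.61),.129-.15*np.cos(.61),.139),s["grip_width"])
E
```

```text
[ -6.91437024 -11.77953706  14.98187942] [0.47008841 0.18536619 0.13894135] [0.47417072 0.18708064 0.139     ] 0.01491966025182458
```

Emit:
servo_tool(
  dp=[
    [2,-2,-2],
    [14,7,-2],
    [25,17,-2],
    [34,28,-2],
    [43,40,-2],
    [50,53,-2],
    [56,67,-2],
    [56,67,-2],
  ],
  turn=[
    [0,0,0],
    [0,0,0],
    [0,0,0],
    [0,0,0],
    [0,0,0],
    [0,0,0],
    [0,0,0],
    [0,0,0],
  ],
)

```text
clock: 3.65
tool_pos: [0.4042, 0.245, 0.1392]
tool_rot: [-0.065, 0.998, -0.001, -0.004]
ft_force: [-12.3, -6.5, 9.1]
grip_width: 0.0145
grip_force: 26.9
```

Emit:
servo_tool(
  dp=[
    [2,7,0],
    [5,14,0],
    [8,28,0],
    [9,36,0],
    [9,36,0],
    [9,36,0],
  ],
  turn=[
    [0,0,0],
    [0,0,0],
    [0,0,0],
    [0,0,0],
    [0,0,0],
    [0,0,0],
  ],
)

```text
clock: 4.15
tool_pos: [0.3915, 0.279, 0.1391]
tool_rot: [-0.065, 0.998, -0.001, -0.003]
ft_force: [-12.9, -3.2, 5.6]
grip_width: 0.0147
grip_force: 29.3
```

```bash
python3 - <<'E'
from h import *
s=env.state();print(s["ft_force"],s["tool_pos"],s["grip_width"])
print([W(SH,-.030-.15*np.sin(q),.129-.15*np.cos(q),.139).round(3).tolist() for q in (1.2,1.4,1.5)])
E
```

```text
[-12.899378    -3.21353713   5.62655413] [0.39147168 0.27896047 0.13912584] 0.014674678047186177
[[0.412, 0.248, 0.139], [0.4, 0.276, 0.139], [0.396, 0.29, 0.139]]
```

Emit:
servo_tool(
  dp=[
    [0,0,0],
    [0,0,0],
    [0,0,0],
    [0,0,0],
    [0,0,-40],
    [0,0,-80],
    [0,0,-80],
  ],
  turn=[
    [0,0,0],
    [0,0,0],
    [0,0,0],
    [0,0,0],
    [0,0,0],
    [0,0,0],
    [0,0,0],
  ],
  grip=40,
)

```text
clock: 4.73
tool_pos: [0.3988, 0.282, 0.2259]
tool_rot: [-0.064, 0.998, 0.003, 0.004]
ft_force: [1.3, 1.4, 0.7]
grip_width: 0.0396
grip_force: 0.0
```

```bash
python3 - <<'E'
from h import *
P=np.array([(.5451,.1702),(.4701,.1854),(.4042,.245),(.3915,.279)])
s=least_squares(lambda c:np.hypot(*(P-c).T)-.15,[.54,.32]);print("hinge",s.x,s.fun)
C=rot(CA[2])
# press closed at front end: local x -.03, y +.093 ; tips at 17mm
a=W(CA,-.030,.093,.17); b=W(CA,-.030,.093,.068)
plan((a+[0,0,.0],C),(b,C)); print(a,b)
E
```

```text
hinge [0.53515791 0.32001631] [ 0.00014584 -0.00048718  0.00092191 -0.00060142]
dp [-81.0, -385.0, 55.0] turn [0.01, 0.01, 0.27] rows>=9.5
dp [-0.0, 0.0, 102.0] turn [-0.0, -0.0, 0.0] rows>=2.4
now [0.3988 0.282  0.2259] F [1.3 1.4 0.7] w 0.0396 t 4.7
[ 0.52905993 -0.08927387  0.17      ] [ 0.52905993 -0.08927387  0.068     ]
```

Emit:
servo_tool(
  dp=[
    [-40,-192,28],
    [-40,-192,28],
    [-40,-192,28],
    [-40,-192,28],
    [-40,-192,28],
    [-40,-192,28],
    [-40,-192,28],
  ],
  turn=[
    [0,0,0],
    [0,0,0],
    [0,0,0],
    [0,0,0],
    [0,0,0],
    [0,0,0],
    [0,0,0],
  ],
  grip=0,
)

```text
clock: 5.32
tool_pos: [0.4605, 0.0932, 0.1913]
tool_rot: [-0.063, 0.998, 0.0, 0.0]
ft_force: [-0.1, 0.4, 0.1]
grip_width: -0.0003
grip_force: 0.0
```

Emit:
servo_tool(
  dp=[
    [-41,-193,27],
    [-41,-193,27],
    [-41,-193,27],
    [-41,-193,27],
    [-41,-193,27],
    [-41,-193,27],
    [-41,-193,27],
    [-41,-193,27],
  ],
  turn=[
    [0.01,0.01,0.27],
    [0.01,0.01,0.27],
    [0.01,0.01,0.27],
    [0.01,0.01,0.27],
    [0.01,0.01,0.27],
    [0.01,0.01,0.27],
    [0.01,0.01,0.27],
    [0.01,0.01,0.27],
  ],
)

```text
clock: 5.98
tool_pos: [0.5253, -0.0904, 0.1643]
tool_rot: [0.07, 0.998, -0.005, -0.005]
ft_force: [-0.0, 0.5, 0.2]
grip_width: 0.0
grip_force: 0.0
```

```bash
python3 - <<'E'
from h import *
import cv2
C=rot(CA[2])
b=W(CA,-.030,.093,.068)
plan((b,C))
im=env.snapshot("top")[:,:,::-1]
cv2.imwrite("pics/top1.png",im)
cv2.imwrite("pics/c4.png",cv2.resize(im[155:245,165:305],None,fx=5.7,fy=5.7,interpolation=cv2.INTER_CUBIC))
E
```

```text
dp [-4.5, 2.5, 96.0] turn [-0.01, -0.01, 0.0] rows>=2.3
now [ 0.5253 -0.0904  0.1643] F [-0.   0.5  0.2] w 0.0000 t 6.0
```

View pics/c4.png

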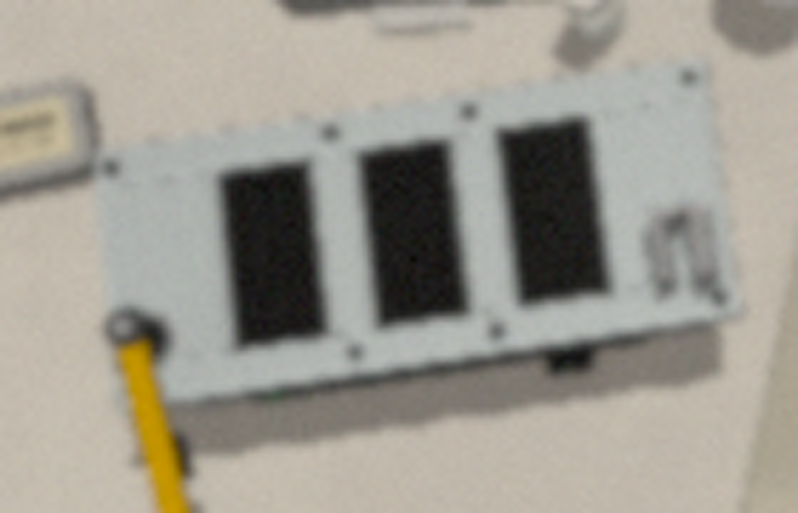

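Gate open to about 1.5 rad; all bays are visible, with corners such as (238,345),(325,332) … (608,290), and the catch's slot is at (683,250).

```bash
python3 - <<'E'
from h import *
np.set_printoptions(precision=4,suppress=True)
A=lambda l,z:np.array([ray("top",full(u,v,165,155,5.7),z)[:2] for u,v in l])
L=np.array([[.044*a,68e-3*k+s*.023] for k in(1,0,-1) for a,s in((1,1),(1,-1),(-1,-1),(-1,1))])
p,r=fit2d(A([(220,176),(308,162),(325,332),(238,345),(361,152),(448,140),(467,310),(380,325),(500,128),(588,117),(608,290),(521,302)],.078),L);print("bay2",p);print(r*1e3)
c,s=np.cos(p[2]),np.sin(p[2]);loc=lambda w:(w-p[:2])@np.array([[c,-s],[s,c]])
print("screws",loc(A([(112,166),(331,132),(468,111),(688,77),(718,297),(496,331),(355,352)],.079)))
print("hinge",loc(A([(127,326)],.12)),loc(np.array([[.5352,.32]])),"knob",loc(A([(178,455)],.14)))
print("catch",loc(A([(650,295),(673,293),(695,290),(715,287),(683,215)],.1)))
E
```

```text
bay2 [0.5916 0.1971 0.1212]
[[ 2.5698  1.6011]
 [ 2.6732 -1.4113]
 [-1.6045 -2.8071]
 [-2.2364  1.2142]
 [ 1.2723  2.4271]
 [ 2.3475 -1.0716]
 [-1.8025 -2.3657]
 [-1.4739  1.6783]
 [-0.0586  2.2848]
 [ 1.5296 -0.7459]
 [-1.0493 -2.431 ]
 [-2.1672  1.6271]]
screws [[ 0.054   0.1409]
 [ 0.0543  0.0338]
 [ 0.0543 -0.0331]
 [ 0.0544 -0.1406]
 [-0.0542 -0.1402]
 [-0.0542 -0.0335]
 [-0.054   0.0342]]
hinge [[-0.0328  0.1275]] [[-0.0411  0.1288]] knob [[-0.0981  0.1037]]
catch [[-0.0519 -0.1105]
 [-0.0526 -0.1212]
 [-0.0528 -0.1316]
 [-0.0528 -0.141 ]
 [-0.0167 -0.1308]]
```

Emit:
servo_tool(
  dp=[
    [-4.5,2.5,40],
    [-4.5,2.5,80],
    [-4.5,2.5,92],
    [-4.5,2.5,96],
    [-4.5,2.5,100],
    [-4.5,2.5,104],
    [-4.5,2.5,108],
    [-4.5,2.5,112],
  ],
  turn=[
    [-0.01,-0.01,0],
    [-0.01,-0.01,0],
    [-0.01,-0.01,0],
    [-0.01,-0.01,0],
    [-0.01,-0.01,0],
    [-0.01,-0.01,0],
    [-0.01,-0.01,0],
    [-0.01,-0.01,0],
  ],
)

```text
clock: 6.7
tool_pos: [0.5296, -0.0907, 0.0532]
tool_rot: [0.07, 0.998, -0.001, 0.001]
ft_force: [-1.0, -0.2, -0.3]
grip_width: 0.0
grip_force: 0.0
```

Emit:
servo_tool(
  dp=[
    [0,0,3],
    [0,0,6],
    [0,0,8],
    [0,0,9],
    [0,0,9],
  ],
  turn=[
    [0,0,0],
    [0,0,0],
    [0,0,0],
    [0,0,0],
    [0,0,0],
  ],
)

```text
clock: 7.12
tool_pos: [0.5299, -0.0909, 0.05]
tool_rot: [0.07, 0.998, -0.001, 0.002]
ft_force: [-29.0, 5.7, 91.3]
grip_width: 0.0002
grip_force: 45.9
```

Emit:
servo_tool(
  dp=[
    [0,0,-40],
    [0,0,-80],
    [30,40,-120],
    [60,80,-120],
    [60,80,-120],
    [60,80,-120],
  ],
  turn=[
    [0,0,0],
    [0,0,0],
    [0,0,0],
    [0,0,0],
    [0,0,0],
    [0,0,0],
  ],
)

```text
clock: 7.62
tool_pos: [0.4792, -0.0002, 0.1648]
tool_rot: [0.07, 0.998, -0.0, 0.001]
ft_force: [-0.8, -0.2, -0.5]
grip_width: -0.0
grip_force: 0.0
```

```bash
sed -i 's/^SH=.*;/SH=np.array([.5916,.1971,.1212]);/' h.py; python3 - <<'E'
from h import *
import cv2
im=env.snapshot("top")[:,:,::-1]; cv2.imwrite("pics/top2.png",im); s2=env.snapshot("side")[:,:,::-1]; cv2.imwrite("pics/side2.png",s2)
a=cv2.resize(im[175:260,315:435],None,fx=5,fy=5,interpolation=cv2.INTER_CUBIC)[:,:]
b=cv2.resize(s2[155:225,290:350],None,fx=5,fy=5,interpolation=cv2.INTER_CUBIC)
cv2.imwrite("pics/c5.png",np.hstack([a[:350,:450],b]))
E
```

```text
(no output)
```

View pics/c5.png

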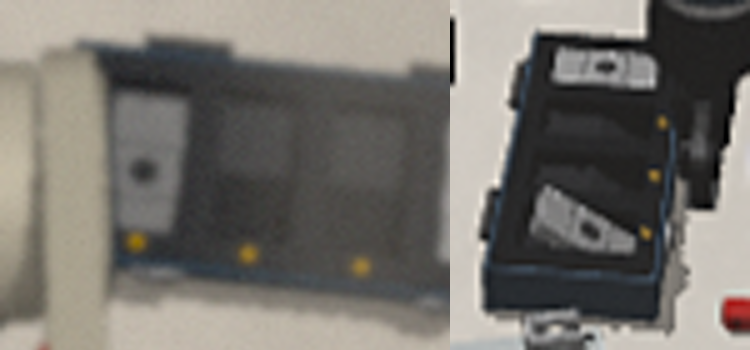

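Top/side crops: bar 1 has tipped as intended, rear end up, its middle hole at (145,170) left and (590,230) right. That bottomed harder than I wanted, so I'll stop higher next time.

```bash
cat >> h.py <<'E'
def grasp(y,back=0,dx=0):
    T=rot(CA[2],np.radians(35)); return W(CA,.0097+dx,y,.0657)-T.as_matrix()[:,2]*back, T
E
python3 - <<'E'
from h import *
plan(grasp(.093,.08),grasp(.093,0))
print(grasp(.093,.08)[0],grasp(.093)[0])
E
```

```text
dp [-53.0, -79.5, 33.0] turn [0.0, -0.61, 0.0] rows>=4.9
dp [0.0, 0.0, 80.0] turn [0.0, 0.0, 0.0] rows>=1.9
now [ 0.4813 -0.0024  0.164 ] F [ 0.7  0.6 -0.1] w -0.0000 t 7.7
[ 0.52293696 -0.08839226  0.13123216] [ 0.56835471 -0.09493164  0.0657    ]
```

Emit:
servo_tool(
  dp=[
    [-53,-79.5,33],
    [-53,-79.5,33],
    [-53,-79.5,33],
    [-53,-79.5,33],
    [-53,-79.5,33],
    [-53,-79.5,33],
    [-53,-79.5,33],
    [-53,-79.5,33],
  ],
  turn=[
    [0,-0.61,0],
    [0,-0.61,0],
    [0,-0.61,0],
    [0,-0.61,0],
    [0,-0.61,0],
    [0,-0.61,0],
    [0,-0.61,0],
    [0,-0.61,0],
  ],
  grip=52,
)

```text
clock: 8.38
tool_pos: [0.5248, -0.0862, 0.1387]
tool_rot: [0.069, 0.953, -0.027, 0.293]
ft_force: [0.0, 0.5, 0.4]
grip_width: 0.0523
grip_force: 0.0
```

```bash
python3 - <<'E'
from h import *
plan(grasp(.093,0))
E
```

```text
dp [4.5, -1.5, 85.5] turn [-0.01, -0.01, 0.0] rows>=2.1
now [ 0.5248 -0.0862  0.1387] F [0.  0.5 0.4] w 0.0523 t 8.4
```

Emit:
servo_tool(
  dp=[
    [0,0,30],
    [0,0,55],
    [0,0,55],
    [0,0,55],
    [0,0,55],
  ],
  turn=[
    [0,0,0],
    [0,0,0],
    [0,0,0],
    [0,0,0],
    [0,0,0],
  ],
)

```text
clock: 8.8
tool_pos: [0.5616, -0.0924, 0.1103]
tool_rot: [0.07, 0.958, -0.026, 0.278]
ft_force: [0.2, -0.6, 0.6]
grip_width: 0.0523
grip_force: 0.0
```

```bash
python3 - <<'E'
from h import *
plan(grasp(.093,0))
E
```

```text
dp [18.0, -1.0, 41.5] turn [-0.01, -0.04, 0.0] rows>=1.1
now [ 0.5616 -0.0924  0.1103] F [ 0.2 -0.6  0.6] w 0.0523 t 8.8
```

Emit:
servo_tool(
  dp=[
    [0,0,0],
    [0,0,0],
  ],
  turn=[
    [0,0,0],
    [0,0,0],
  ],
)

```text
clock: 8.97
tool_pos: [0.5612, -0.092, 0.1108]
tool_rot: [0.07, 0.958, -0.026, 0.279]
ft_force: [-0.5, -1.3, 0.5]
grip_width: 0.052
grip_force: 0.0
```

```bash
python3 - <<'E'
from h import *
print(env.state()["qpos"].round(3),env.state()["qd"].round(3),env.state()["tau"].round(1));plan(grasp(.093,0))
E
```

```text
[-1.650e-01  3.170e-01  2.256e+00  7.310e-01  1.000e-03 -2.322e+00] [ 0.007 -0.007  0.005 -0.014  0.003  0.014] [ -0.  -44.  -20.5   0.3  -2.4  -0.3]
dp [18.0, -1.5, 42.0] turn [-0.01, -0.04, 0.0] rows>=1.1
now [ 0.5612 -0.092   0.1108] F [-0.5 -1.3  0.5] w 0.0520 t 9.0
```

```bash
cat >> h.py <<'E'
def grasp(y,back=0,dx=0):
    T=rot(CA[2],.4); return W(CA,.0101+dx,y,.0651)-T.as_matrix()[:,2]*back, T
E
python3 - <<'E'
from h import *
plan(grasp(.093,.06))
E
```

```text
dp [8.0, -2.0, -16.5] turn [-0.01, 0.17, 0.0] rows>=1.4
now [ 0.5612 -0.092   0.1108] F [-0.5 -1.3  0.5] w 0.0520 t 9.0
```

Emit:
servo_tool(
  dp=[
    [8,-2,-16],
    [8,-2,-16],
    [8,-2,-16],
    [8,-2,-16],
    [8,-2,-16],
    [8,-2,-16],
  ],
  turn=[
    [-0.01,0.17,0],
    [-0.01,0.17,0],
    [-0.01,0.17,0],
    [-0.01,0.17,0],
    [-0.01,0.17,0],
    [-0.01,0.17,0],
  ],
)

```text
clock: 9.47
tool_pos: [0.5463, -0.0909, 0.1207]
tool_rot: [0.069, 0.978, -0.014, 0.198]
ft_force: [0.7, 0.7, -1.4]
grip_width: 0.0517
grip_force: 0.0
```

```bash
python3 - <<'E'
from h import *
print(env.state()["qpos"].round(3));plan(grasp(.093,.06),grasp(.093,0))
E
```

```text
[-0.175  0.282  2.171  0.042  0.289 -1.642]
dp [0.5, -1.0, 0.0] turn [-0.0, -0.0, 0.0] rows>=0.0
dp [0.0, 0.0, 60.0] turn [-0.0, -0.0, 0.0] rows>=1.4
now [ 0.5463 -0.0909  0.1207] F [ 0.7  0.7 -1.4] w 0.0517 t 9.5
```

Good and precise. Descend, then grip.

Emit:
servo_tool(
  dp=[
    [0.5,-1,30],
    [0.5,-1,50],
    [0.5,-1,56],
    [0.5,-1,60],
    [0.5,-1,60],
    [0.5,-1,60],
  ],
  turn=[
    [0,0,0],
    [0,0,0],
    [0,0,0],
    [0,0,0],
    [0,0,0],
    [0,0,0],
  ],
)

```text
clock: 9.97
tool_pos: [0.5676, -0.0949, 0.0649]
tool_rot: [0.07, 0.978, -0.015, 0.197]
ft_force: [-0.2, -0.4, -0.5]
grip_width: 0.0523
grip_force: 0.0
```

```bash
python3 - <<'E'
from h import *
import cv2
print(env.state()["qpos"].round(3));plan(grasp(.093,0))
s2=env.snapshot("side")[:,:,::-1]
cv2.imwrite("pics/c6.png",cv2.resize(s2[140:230,270:380],None,fx=6,fy=6,interpolation=cv2.INTER_CUBIC))
E
```

```text
[-0.175  0.42   2.151  0.067  0.175 -1.668]
dp [-1.0, 0.0, 0.5] turn [-0.0, -0.0, 0.0] rows>=0.0
now [ 0.5676 -0.0949  0.0649] F [-0.2 -0.4 -0.5] w 0.0523 t 10.0
```

View pics/c6.png

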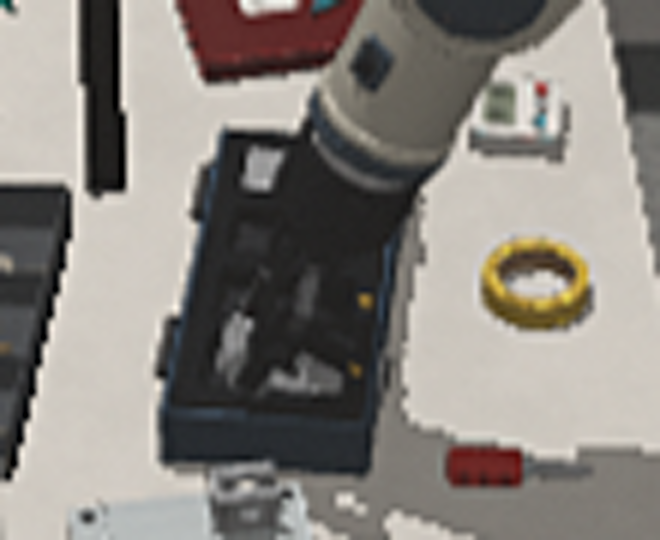

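Crop: fingers straddle the raised rear of bar 1 at about (255,350), with no contact force. Grip and lift.

Emit:
servo_tool(
  dp=[
    [0,0,0],
    [0,0,0],
    [0,0,0],
    [0,0,0],
    [0,0,0],
  ],
  turn=[
    [0,0,0],
    [0,0,0],
    [0,0,0],
    [0,0,0],
    [0,0,0],
  ],
  grip=30,
  grip_force=80,
)

```text
clock: 10.43
tool_pos: [0.5683, -0.0951, 0.0659]
tool_rot: [0.07, 0.978, -0.015, 0.198]
ft_force: [-1.9, -1.1, 5.5]
grip_width: 0.0376
grip_force: 79.3
```

```bash
python3 - <<'E'
from h import *
# lift straight up: world vector -> tool
T=rot(CA[2],.4)
p=env.state()["tool_pos"]
plan((p+[0,0,.04],T),(p+[0,0,.14],T))
E
```

```text
dp [-15.5, -0.0, -37.0] turn [-0.0, -0.0, 0.0] rows>=1.0
dp [-39.0, -0.0, -92.0] turn [-0.0, -0.0, 0.0] rows>=2.4
now [ 0.5683 -0.0951  0.0659] F [-1.9 -1.1  5.5] w 0.0376 t 10.4
```

Emit:
servo_tool(
  dp=[
    [-8,0,-18.5],
    [-15.5,0,-37],
    [-31,0,-74],
    [-39,0,-92],
    [-47,0,-110],
    [-47,0,-110],
    [-47,0,-110],
  ],
  turn=[
    [0,0,0],
    [0,0,0],
    [0,0,0],
    [0,0,0],
    [0,0,0],
    [0,0,0],
    [0,0,0],
  ],
)

```text
clock: 11.02
tool_pos: [0.5688, -0.0949, 0.1853]
tool_rot: [0.07, 0.978, -0.015, 0.198]
ft_force: [-0.2, 0.5, -3.2]
grip_width: 0.0373
grip_force: 83.1
```

```bash
python3 - <<'E'
from h import *
import cv2
T=rot(SH[2],-.21)
plan(([.56,.04,.185],rot(0,.0)),(W(SH,.0298,0,.15),T),(W(SH,.0298,0,.0975),T))
s2=env.snapshot("side")[:,:,::-1]
cv2.imwrite("pics/c7.png",cv2.resize(s2[120:240,250:400],None,fx=5,fy=5,interpolation=cv2.INTER_CUBIC))
E
```

```text
dp [25.5, 132.5, -10.5] turn [-0.03, 0.4, -0.14] rows>=3.4
dp [-61.0, 160.5, 35.0] turn [0.01, 0.21, -0.12] rows>=4.2
dp [-11.0, -0.0, 51.5] turn [0.0, -0.0, -0.0] rows>=1.3
now [ 0.5688 -0.0949  0.1853] F [-0.2  0.5 -3.2] w 0.0373 t 11.0
```

View pics/c7.png

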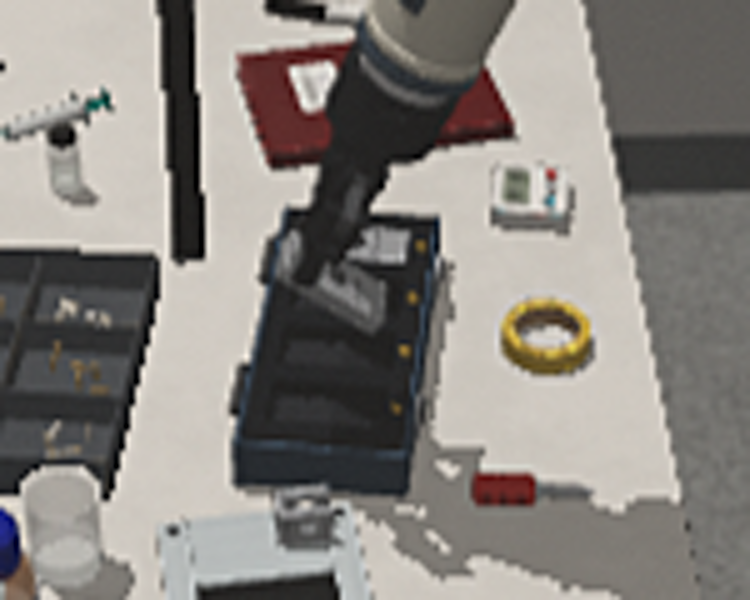

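Bar 1 is held, tilted about as expected, at (335,275); weight force −3 N. Move to above bay 2.

Emit:
servo_tool(
  dp=[
    [25.5,132.5,-10.5],
    [25.5,132.5,-10.5],
    [25.5,132.5,-10.5],
    [25.5,132.5,-10.5],
    [25.5,132.5,-10.5],
    [25.5,132.5,-10.5],
  ],
  turn=[
    [-0.03,0.4,-0.14],
    [-0.03,0.4,-0.14],
    [-0.03,0.4,-0.14],
    [-0.03,0.4,-0.14],
    [-0.03,0.4,-0.14],
    [-0.03,0.4,-0.14],
  ],
)

```text
clock: 11.57
tool_pos: [0.5596, 0.0406, 0.1817]
tool_rot: [-0.001, 1.0, 0.0, -0.003]
ft_force: [0.0, -0.2, -2.9]
grip_width: 0.0375
grip_force: 82.9
```

Emit:
servo_tool(
  dp=[
    [-61,160.5,35],
    [-61,160.5,35],
    [-61,160.5,35],
    [-61,160.5,35],
    [-61,160.5,35],
    [-61,160.5,35],
    [-61,160.5,35],
  ],
  turn=[
    [0.01,0.21,-0.12],
    [0.01,0.21,-0.12],
    [0.01,0.21,-0.12],
    [0.01,0.21,-0.12],
    [0.01,0.21,-0.12],
    [0.01,0.21,-0.12],
    [0.01,0.21,-0.12],
  ],
)

```text
clock: 12.15
tool_pos: [0.62, 0.1993, 0.1474]
tool_rot: [-0.06, 0.992, -0.005, -0.107]
ft_force: [0.2, -0.5, -2.4]
grip_width: 0.0371
grip_force: 82.9
```

```bash
python3 - <<'E'
from h import *
import cv2
T=rot(SH[2],-.21)
plan((W(SH,.0298,0,.15),T),(W(SH,.0298,0,.0975),T))
s2=env.snapshot("side")[:,:,::-1]; t=env.snapshot("top")[:,:,::-1]
a=cv2.resize(s2[180:300,270:370],None,fx=4,fy=4,interpolation=cv2.INTER_CUBIC)
b=cv2.resize(t[150:240,180:280],None,fx=4,fy=4,interpolation=cv2.INTER_CUBIC)
cv2.imwrite("pics/c8.png",np.hstack([a,np.vstack([b,b[:120]*0])]))
E
```

```text
dp [-0.5, 1.0, -3.0] turn [0.0, -0.01, -0.0] rows>=0.1
dp [-11.0, 0.0, 51.5] turn [0.0, 0.0, -0.0] rows>=1.3
now [0.62   0.1993 0.1474] F [ 0.2 -0.5 -2.4] w 0.0371 t 12.2
```

View pics/c8.png

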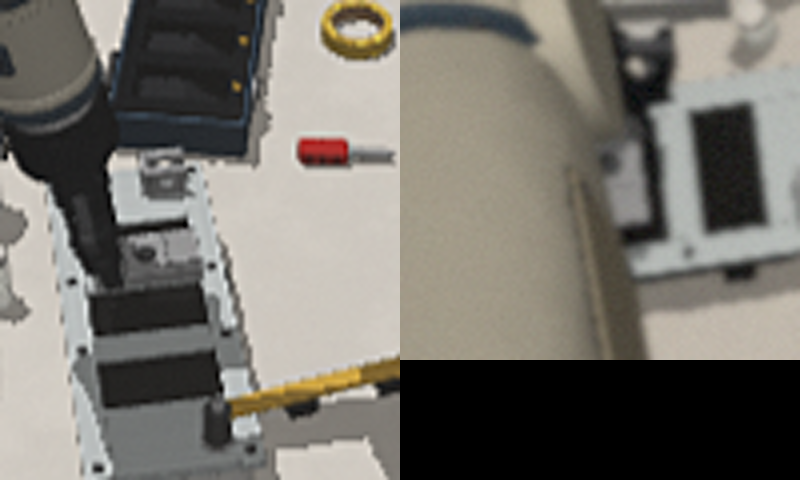

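Bar 1 looks level above the middle bay, at (160,250) in the side crop. I lower it slowly.

Emit:
servo_tool(
  dp=[
    [-4,1,20],
    [-9,1,38],
    [-10,1,43],
    [-11,1,46],
    [-11.5,1,48],
    [-11.5,1,48],
    [-11.5,1,48],
  ],
  turn=[
    [0,-0.01,0],
    [0,-0.01,0],
    [0,-0.01,0],
    [0,-0.01,0],
    [0,-0.01,0],
    [0,-0.01,0],
    [0,-0.01,0],
  ],
)

```text
clock: 12.83
tool_pos: [0.6225, 0.2018, 0.1005]
tool_rot: [-0.06, 0.993, -0.004, -0.101]
ft_force: [-0.3, -0.5, -3.6]
grip_width: 0.0371
grip_force: 82.9
```

```bash
python3 - <<'E'
from h import *
T=rot(SH[2],-.21)
plan((W(SH,.0298,0,.0965),T))
E
```

```text
dp [0.5, -1.0, 4.0] turn [0.0, 0.01, -0.0] rows>=0.1
now [0.6225 0.2018 0.1005] F [-0.3 -0.5 -3.6] w 0.0371 t 12.8
```

Emit:
servo_tool(
  dp=[
    [0.5,-1,1],
    [0.5,-1,2],
    [0.5,-1,3],
    [0.5,-1,4],
    [0.5,-1,4],
  ],
  turn=[
    [0,0.01,0],
    [0,0.01,0],
    [0,0.01,0],
    [0,0.01,0],
    [0,0.01,0],
  ],
)

```text
clock: 13.25
tool_pos: [0.6212, 0.2009, 0.0968]
tool_rot: [-0.06, 0.993, -0.004, -0.106]
ft_force: [0.2, -1.2, 4.1]
grip_width: 0.0376
grip_force: 83.8
```

Emit:
servo_tool(
  dp=[
    [0,0,0],
    [0,0,0],
    [0,0,0],
    [0,0,-20],
    [0,0,-60],
    [0,0,-60],
    [0,0,-60],
  ],
  turn=[
    [0,0,0],
    [0,0,0],
    [0,0,0],
    [0,0,0],
    [0,0,0],
    [0,0,0],
    [0,0,0],
  ],
  grip=52,
)

```text
clock: 13.83
tool_pos: [0.6353, 0.2027, 0.1568]
tool_rot: [-0.06, 0.993, -0.004, -0.104]
ft_force: [-0.2, -0.6, -0.7]
grip_width: 0.0519
grip_force: 0.0
```

```bash
python3 - <<'E'
from h import *
T=rot(SH[2],0)
plan((W(SH,0,0,.14),T),(W(SH,0,0,.106),T))
E
```

```text
dp [39.5, -0.5, 25.5] turn [0.0, -0.21, -0.0] rows>=1.7
dp [0.0, -0.0, 34.0] turn [0.0, 0.0, -0.0] rows>=0.8
now [0.6353 0.2027 0.1568] F [-0.2 -0.6 -0.7] w 0.0519 t 13.8
```

Emit:
servo_tool(
  dp=[
    [39.5,-0.5,25],
    [39.5,-0.5,25],
    [39.5,-0.5,25],
    [39.5,-0.5,25],
    [39.5,-0.5,25],
    [39.5,-0.5,25],
  ],
  turn=[
    [0,-0.21,0],
    [0,-0.21,0],
    [0,-0.21,0],
    [0,-0.21,0],
    [0,-0.21,0],
    [0,-0.21,0],
  ],
  grip=0,
)

```text
clock: 14.33
tool_pos: [0.5913, 0.1968, 0.1387]
tool_rot: [-0.06, 0.998, 0.002, -0.001]
ft_force: [0.1, 0.7, 0.1]
grip_width: 0.0002
grip_force: 0.0
```

Emit:
servo_tool(
  dp=[
    [0,0,20],
    [0,0,30],
    [0,0,33],
    [0,0,34],
    [0,0,35],
    [0,0,35],
  ],
  turn=[
    [0,0,0],
    [0,0,0],
    [0,0,0],
    [0,0,0],
    [0,0,0],
    [0,0,0],
  ],
)

```text
clock: 14.83
tool_pos: [0.5903, 0.1965, 0.105]
tool_rot: [-0.06, 0.998, 0.002, -0.002]
ft_force: [-6.9, -2.4, 18.7]
grip_width: 0.0003
grip_force: 9.7
```

Emit:
servo_tool(
  dp=[
    [0,0,-30],
    [0,0,-70],
    [0,0,-70],
    [0,0,-70],
  ],
  turn=[
    [0,0,0],
    [0,0,0],
    [0,0,0],
    [0,0,0],
  ],
)

```text
clock: 15.17
tool_pos: [0.5923, 0.1969, 0.1759]
tool_rot: [-0.06, 0.998, 0.002, 0.0]
ft_force: [0.1, -0.9, -2.0]
grip_width: 0.0003
grip_force: 0.0
```

```bash
python3 - <<'E'
from h import *
T=rot(CA[2],0)
plan(([.54,-.03,.17],rot(0)),(W(CA,-.03,-.093,.12),T),(W(CA,-.03,-.093,.068),T))
E
```

```text
dp [79.0, -219.0, 4.5] turn [0.0, 0.0, 0.12] rows>=5.6
dp [37.5, -243.5, 49.0] turn [0.01, 0.0, 0.14] rows>=6.0
dp [-0.0, 0.0, 52.0] turn [-0.0, 0.0, 0.0] rows>=1.2
now [0.5923 0.1969 0.1759] F [ 0.1 -0.9 -2. ] w 0.0003 t 15.2
```

Emit:
servo_tool(
  dp=[
    [79,-219,4.5],
    [79,-219,4.5],
    [79,-219,4.5],
    [79,-219,4.5],
    [79,-219,4.5],
    [79,-219,4.5],
    [79,-219,4.5],
    [79,-219,4.5],
  ],
  turn=[
    [0,0,0.12],
    [0,0,0.12],
    [0,0,0.12],
    [0,0,0.12],
    [0,0,0.12],
    [0,0,0.12],
    [0,0,0.12],
    [0,0,0.12],
  ],
)

```text
clock: 15.83
tool_pos: [0.5373, -0.0318, 0.1673]
tool_rot: [0.001, 1.0, 0.002, -0.003]
ft_force: [0.4, 0.1, 1.0]
grip_width: -0.0001
grip_force: 0.0
```

Emit:
servo_tool(
  dp=[
    [37.5,-243.5,49],
    [37.5,-243.5,49],
    [37.5,-243.5,49],
    [37.5,-243.5,49],
    [37.5,-243.5,49],
    [37.5,-243.5,49],
    [37.5,-243.5,49],
    [37.5,-243.5,49],
  ],
  turn=[
    [0.01,0,0.14],
    [0.01,0,0.14],
    [0.01,0,0.14],
    [0.01,0,0.14],
    [0.01,0,0.14],
    [0.01,0,0.14],
    [0.01,0,0.14],
    [0.01,0,0.14],
  ],
)

```text
clock: 16.5
tool_pos: [0.5, -0.2748, 0.1173]
tool_rot: [0.071, 0.997, -0.003, -0.003]
ft_force: [-0.3, -0.2, -0.8]
grip_width: -0.0002
grip_force: 0.0
```

```bash
python3 - <<'E'
from h import *
T=rot(CA[2],0)
plan((W(CA,-.03,-.093,.068),T))
E
```

```text
dp [-2.5, 2.0, 49.0] turn [-0.01, -0.01, 0.0] rows>=1.2
now [ 0.5    -0.2748  0.1173] F [-0.3 -0.2 -0.8] w -0.0002 t 16.5
```

Emit:
servo_tool(
  dp=[
    [-2.5,2,30],
    [-2.5,2,46],
    [-2.5,2,52],
    [-2.5,2,56],
    [-2.5,2,60],
    [-2.5,2,63],
    [-2.5,2,65],
    [-2.5,2,65],
  ],
  turn=[
    [-0.01,-0.01,0],
    [-0.01,-0.01,0],
    [-0.01,-0.01,0],
    [-0.01,-0.01,0],
    [-0.01,-0.01,0],
    [-0.01,-0.01,0],
    [-0.01,-0.01,0],
    [-0.01,-0.01,0],
  ],
)

```text
clock: 17.17
tool_pos: [0.5029, -0.2726, 0.0538]
tool_rot: [0.07, 0.998, 0.001, 0.003]
ft_force: [0.1, -0.1, 0.0]
grip_width: 0.0004
grip_force: 0.0
```

Emit:
servo_tool(
  dp=[
    [0,0,1],
    [0,0,2],
    [0,0,2],
  ],
  turn=[
    [0,0,0],
    [0,0,0],
    [0,0,0],
  ],
)

```text
clock: 17.42
tool_pos: [0.5028, -0.2729, 0.0517]
tool_rot: [0.07, 0.998, 0.001, 0.004]
ft_force: [-0.6, -0.0, 0.2]
grip_width: 0.0
grip_force: 0.0
```

Emit:
servo_tool(
  dp=[
    [0,0,0.5],
    [0,0,1],
    [0,0,1],
  ],
  turn=[
    [0,0,0],
    [0,0,0],
    [0,0,0],
  ],
)

```text
clock: 17.67
tool_pos: [0.5029, -0.2729, 0.0511]
tool_rot: [0.07, 0.998, 0.001, 0.003]
ft_force: [-1.6, 0.5, 6.9]
grip_width: 0.0002
grip_force: 3.2
```

Emit:
servo_tool(
  dp=[
    [0,0,-30],
    [0,0,-60],
    [0,0,-60],
    [0,0,-60],
  ],
  turn=[
    [0,0,0],
    [0,0,0],
    [0,0,0],
    [0,0,0],
  ],
)

```text
clock: 18.0
tool_pos: [0.5034, -0.2735, 0.1123]
tool_rot: [0.07, 0.998, 0.0, 0.005]
ft_force: [-0.6, 0.4, -0.1]
grip_width: 0.0001
grip_force: 0.0
```

```bash
python3 - <<'E'
from h import *
plan(grasp(-.093,.06),grasp(-.093))
E
```

```text
dp [-16.0, -0.0, -8.0] turn [0.0, -0.39, 0.0] rows>=3.1
dp [0.0, -0.0, 60.0] turn [0.0, -0.0, 0.0] rows>=1.4
now [ 0.5034 -0.2735  0.1123] F [-0.6  0.4 -0.1] w 0.0001 t 18.0
```

Emit:
servo_tool(
  dp=[
    [-16,0,-8],
    [-16,0,-8],
    [-16,0,-8],
    [-16,0,-8],
    [-16,0,-8],
    [-16,0,-8],
    [-16,0,-8],
  ],
  turn=[
    [0,-0.39,0],
    [0,-0.39,0],
    [0,-0.39,0],
    [0,-0.39,0],
    [0,-0.39,0],
    [0,-0.39,0],
    [0,-0.39,0],
  ],
  grip=52,
)

```text
clock: 18.58
tool_pos: [0.5184, -0.2753, 0.1184]
tool_rot: [0.069, 0.978, -0.012, 0.196]
ft_force: [0.4, -0.5, 0.6]
grip_width: 0.052
grip_force: 0.0
```

```bash
python3 - <<'E'
from h import *
print(env.state()["qpos"].round(3))
plan(grasp(-.093))
E
```

```text
[-0.584  0.341  2.081  0.449  0.397 -2.402]
dp [-1.5, -0.5, 58.5] turn [0.0, -0.01, 0.0] rows>=1.4
now [ 0.5184 -0.2753  0.1184] F [ 0.4 -0.5  0.6] w 0.0520 t 18.6
```

Emit:
servo_tool(
  dp=[
    [-1.5,-0.5,30],
    [-1.5,-0.5,48],
    [-1.5,-0.5,54],
    [-1.5,-0.5,58],
    [-1.5,-0.5,58],
    [-1.5,-0.5,58],
  ],
  turn=[
    [0,-0.01,0],
    [0,-0.01,0],
    [0,-0.01,0],
    [0,-0.01,0],
    [0,-0.01,0],
    [0,-0.01,0],
  ],
)

```text
clock: 19.08
tool_pos: [0.5419, -0.2787, 0.0661]
tool_rot: [0.068, 0.977, -0.013, 0.201]
ft_force: [0.0, -0.2, -0.1]
grip_width: 0.0519
grip_force: 0.0
```

Emit:
servo_tool(
  dp=[
    [0,0,0],
    [0,0,0],
    [0,0,0],
    [0,0,0],
    [0,0,0],
  ],
  turn=[
    [0,0,0],
    [0,0,0],
    [0,0,0],
    [0,0,0],
    [0,0,0],
  ],
  grip=30,
  grip_force=80,
)

```text
clock: 19.5
tool_pos: [0.542, -0.2793, 0.0669]
tool_rot: [0.069, 0.977, -0.013, 0.202]
ft_force: [-1.1, -0.5, 6.7]
grip_width: 0.0374
grip_force: 79.7
```

```bash
python3 - <<'E'
from h import *
s=env.state(); p=s["tool_pos"]; d=p[:2]-CA[:2]; c,q=np.cos(CA[2]),np.sin(CA[2]); x=c*d[0]+q*d[1]; print("loc",x,-q*d[0]+c*d[1],p[2])
dx,dz=x+.005,p[2]-.0361; print("along",dx*.819+dz*.574,"up",-dx*.574+dz*.819, "tilt",2*np.arcsin(s["tool_rot"][3]))
T=rot(CA[2],.4)
plan((p+[0,0,.12],T))
E
```

```text
loc 0.00991845820426104 -0.0932057611332814 0.06689891147316315
along 0.02989679245488544 up 0.01666111348727478 tilt 0.4072334183588061
dp [-47.5, 0.0, -110.0] turn [0.0, 0.01, 0.0] rows>=2.9
now [ 0.542  -0.2793  0.0669] F [-1.1 -0.5  6.7] w 0.0374 t 19.5
```

Emit:
servo_tool(
  dp=[
    [-8,0,-18.5],
    [-16,0,-37],
    [-31,0,-74],
    [-47.5,0,-110],
    [-47.5,0,-110],
    [-47.5,0,-110],
    [-47.5,0,-110],
  ],
  turn=[
    [0,0,0],
    [0,0,0],
    [0,0,0],
    [0,0,0],
    [0,0,0],
    [0,0,0],
    [0,0,0],
  ],
)

```text
clock: 20.08
tool_pos: [0.5407, -0.2785, 0.1849]
tool_rot: [0.069, 0.977, -0.012, 0.201]
ft_force: [0.1, -0.4, -3.5]
grip_width: 0.0372
grip_force: 82.1
```

```bash
python3 - <<'E'
from h import *
T=rot(SH[2],-.204)
plan(([.57,-.06,.18],rot(0,.0)),(W(SH,.0299,-.068,.15),T),(W(SH,.0299,-.068,.1025),T))
E
```

```text
dp [3.5, 220.5, 4.5] turn [-0.02, 0.4, -0.14] rows>=5.3
dp [-59.5, 193.0, 29.5] turn [0.01, 0.21, -0.12] rows>=4.9
dp [-10.0, 0.5, 46.5] turn [-0.0, -0.0, -0.0] rows>=1.1
now [ 0.5407 -0.2785  0.1849] F [ 0.1 -0.4 -3.5] w 0.0372 t 20.1
```

Emit:
servo_tool(
  dp=[
    [3.5,220.5,4.5],
    [3.5,220.5,4.5],
    [3.5,220.5,4.5],
    [3.5,220.5,4.5],
    [3.5,220.5,4.5],
    [3.5,220.5,4.5],
    [3.5,220.5,4.5],
    [3.5,220.5,4.5],
  ],
  turn=[
    [-0.02,0.4,-0.14],
    [-0.02,0.4,-0.14],
    [-0.02,0.4,-0.14],
    [-0.02,0.4,-0.14],
    [-0.02,0.4,-0.14],
    [-0.02,0.4,-0.14],
    [-0.02,0.4,-0.14],
    [-0.02,0.4,-0.14],
  ],
)

```text
clock: 20.75
tool_pos: [0.5697, -0.0594, 0.1783]
tool_rot: [-0.002, 1.0, -0.003, 0.001]
ft_force: [0.4, -0.4, -2.1]
grip_width: 0.0373
grip_force: 82.1
```

Emit:
servo_tool(
  dp=[
    [-59.5,193,29.5],
    [-59.5,193,29.5],
    [-59.5,193,29.5],
    [-59.5,193,29.5],
    [-59.5,193,29.5],
    [-59.5,193,29.5],
    [-59.5,193,29.5],
    [-59.5,193,29.5],
  ],
  turn=[
    [0.01,0.21,-0.12],
    [0.01,0.21,-0.12],
    [0.01,0.21,-0.12],
    [0.01,0.21,-0.12],
    [0.01,0.21,-0.12],
    [0.01,0.21,-0.12],
    [0.01,0.21,-0.12],
    [0.01,0.21,-0.12],
  ],
)

```text
clock: 21.42
tool_pos: [0.6299, 0.1308, 0.1491]
tool_rot: [-0.059, 0.993, -0.008, -0.103]
ft_force: [-0.0, -0.5, -2.8]
grip_width: 0.0372
grip_force: 82.2
```

```bash
python3 - <<'E'
from h import *
import cv2
T=rot(SH[2],-.204)
plan((W(SH,.0299,-.068,.1025),T))
s2=env.snapshot("side")[:,:,::-1]
cv2.imwrite("pics/c9.png",cv2.resize(s2[180:290,260:360],None,fx=5,fy=5,interpolation=cv2.INTER_CUBIC))
E
```

```text
dp [-9.5, 2.5, 45.5] turn [-0.0, -0.0, -0.0] rows>=1.1
now [0.6299 0.1308 0.1491] F [-0.  -0.5 -2.8] w 0.0372 t 21.4
```

View pics/c9.png

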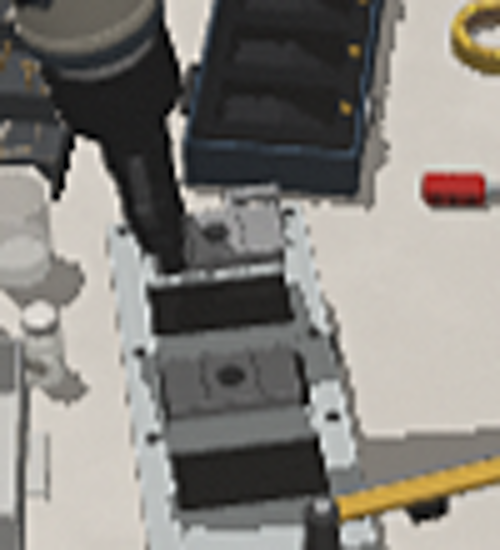

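Bar 1 lies in the middle bay at (230,380); bar 4 is level above the right bay at (230,230). I lower it.

Emit:
servo_tool(
  dp=[
    [-4,2.5,20],
    [-8,2.5,36],
    [-9.5,2.5,43],
    [-9.5,2.5,46],
    [-9.5,2.5,46],
    [-9.5,2.5,46],
  ],
  turn=[
    [0,0,0],
    [0,0,0],
    [0,0,0],
    [0,0,0],
    [0,0,0],
    [0,0,0],
  ],
)

```text
clock: 21.97
tool_pos: [0.6305, 0.1339, 0.104]
tool_rot: [-0.059, 0.993, -0.008, -0.102]
ft_force: [-0.0, 0.2, -2.6]
grip_width: 0.0371
grip_force: 82.1
```

```bash
python3 - <<'E'
from h import *
plan((W(SH,.0299,-.068,.0975),rot(SH[2],-.204)))
E
```

```text
dp [-0.5, -0.5, 6.5] turn [-0.0, -0.0, -0.0] rows>=0.2
now [0.6305 0.1339 0.104 ] F [-0.   0.2 -2.6] w 0.0371 t 22.0
```

Emit:
servo_tool(
  dp=[
    [-0.5,-0.5,2],
    [-0.5,-0.5,4],
    [-0.5,-0.5,5.5],
    [-0.5,-0.5,6.5],
    [-0.5,-0.5,6.5],
  ],
  turn=[
    [0,0,0],
    [0,0,0],
    [0,0,0],
    [0,0,0],
    [0,0,0],
  ],
)

```text
clock: 22.38
tool_pos: [0.6295, 0.134, 0.0973]
tool_rot: [-0.06, 0.993, -0.008, -0.102]
ft_force: [-0.8, -0.5, 2.4]
grip_width: 0.037
grip_force: 82.5
```

Emit:
servo_tool(
  dp=[
    [0,0,0.5],
    [0,0,1],
    [0,0,1],
  ],
  turn=[
    [0,0,0],
    [0,0,0],
    [0,0,0],
  ],
)

```text
clock: 22.63
tool_pos: [0.6295, 0.134, 0.0972]
tool_rot: [-0.06, 0.993, -0.008, -0.102]
ft_force: [-1.8, -0.6, 8.9]
grip_width: 0.0372
grip_force: 83.4
```

Seated on the floor. Release, retract, and press at the middle.

Emit:
servo_tool(
  dp=[
    [0,0,0],
    [0,0,0],
    [0,0,0],
    [0,0,-20],
    [0,0,-60],
    [0,0,-60],
    [0,0,-60],
  ],
  turn=[
    [0,0,0],
    [0,0,0],
    [0,0,0],
    [0,0,0],
    [0,0,0],
    [0,0,0],
    [0,0,0],
  ],
  grip=52,
)

```text
clock: 23.22
tool_pos: [0.6432, 0.1361, 0.1569]
tool_rot: [-0.06, 0.993, -0.008, -0.1]
ft_force: [0.7, -0.3, -0.3]
grip_width: 0.0519
grip_force: 0.0
```

Emit:
servo_tool(
  dp=[
    [39.5,-0.5,25],
    [39.5,-0.5,25],
    [39.5,-0.5,25],
    [39.5,-0.5,25],
    [39.5,-0.5,25],
    [39.5,-0.5,25],
  ],
  turn=[
    [0,-0.2,0],
    [0,-0.2,0],
    [0,-0.2,0],
    [0,-0.2,0],
    [0,-0.2,0],
    [0,-0.2,0],
  ],
  grip=0,
)

```text
clock: 23.72
tool_pos: [0.5995, 0.1301, 0.1386]
tool_rot: [-0.06, 0.998, -0.002, -0.002]
ft_force: [0.3, -0.5, 0.0]
grip_width: 0.0
grip_force: 0.0
```

```bash
python3 - <<'E'
from h import *
plan((W(SH,0,-.068,.1052),rot(SH[2])))
E
```

```text
dp [-0.5, -0.5, 33.5] turn [-0.0, -0.0, -0.0] rows>=0.8
now [0.5995 0.1301 0.1386] F [ 0.3 -0.5  0. ] w 0.0000 t 23.7
```

Emit:
servo_tool(
  dp=[
    [-0.5,-0.5,20],
    [-0.5,-0.5,30],
    [-0.5,-0.5,33],
    [-0.5,-0.5,34],
    [-0.5,-0.5,34.5],
    [-0.5,-0.5,34.5],
  ],
  turn=[
    [0,0,0],
    [0,0,0],
    [0,0,0],
    [0,0,0],
    [0,0,0],
    [0,0,0],
  ],
)

```text
clock: 24.22
tool_pos: [0.599, 0.1293, 0.105]
tool_rot: [-0.06, 0.998, -0.002, -0.003]
ft_force: [-4.8, -1.5, 16.3]
grip_width: -0.0001
grip_force: 8.1
```

Emit:
servo_tool(
  dp=[
    [0,0,-30],
    [0,0,-70],
    [0,0,-70],
    [0,0,-70],
  ],
  turn=[
    [0,0,0],
    [0,0,0],
    [0,0,0],
    [0,0,0],
  ],
)

```text
clock: 24.55
tool_pos: [0.601, 0.13, 0.1762]
tool_rot: [-0.06, 0.998, -0.002, -0.0]
ft_force: [-0.6, 0.2, 0.1]
grip_width: 0.0002
grip_force: 0.0
```

```bash
python3 - <<'E'
from h import *
import cv2
t=env.snapshot("top")[:,:,::-1]; cv2.imwrite("pics/top3.png",t)
# yellow blob of gate (beam at z .114): fit line
hsv=cv2.cvtColor(t,cv2.COLOR_BGR2HSV); m=cv2.inRange(hsv,(18,150,90),(32,255,255)); m[:,300:]=0
v,u=np.nonzero(m); P=np.array([ray("top",(a,b),.114)[:2] for a,b in zip(u,v)])
vx,vy,x0,y0=cv2.fitLine(P.astype(np.float32),cv2.DIST_L2,0,.01,.01).ravel()
h=W(SH,-.033,.1275,0)[:2]
d=P-[x0,y0];tt=d@[vx,vy];print(len(P),"ends",[x0,y0]+tt.min()*np.array([vx,vy]),[x0,y0]+tt.max()*np.array([vx,vy]),"hinge",h,"perp",(h-[x0,y0])@[-vy,vx])
# pin
m=cv2.inRange(hsv,(0,150,80),(8,255,255))|cv2.inRange(hsv,(172,150,80),(180,255,255)); m[:,:300]=0;m[:,345:]=0;m[:230]=0;m[290:]=0
v,u=np.nonzero(m);print("pin",len(u),u.mean(),v.mean(),ray("top",(u.mean(),v.mean()),.014))
E
```

```text
Traceback (most recent call last):
cv2.error: OpenCV(4.12.0) /io/opencv/modules/imgproc/src/linefit.cpp:618: error: (-215:Assertion failed) npoints2 >= 0 || npoints3 >= 0 in function 'fitLine'
```

```bash
python3 - <<'E'
from h import *
import cv2
t=cv2.imread("pics/top3.png"); s=env.snapshot("side")[:,:,::-1].copy(); cv2.imwrite("pics/side3.png",s)
for n,im in(("top",t),("side",s)):
    hsv=cv2.cvtColor(im,cv2.COLOR_BGR2HSV); m=cv2.inRange(hsv,(12,140,70),(35,255,255))
    k,l,st,c=cv2.connectedComponentsWithStats(m)
    print(n,[(st[i].tolist(),c[i].round(1).tolist()) for i in range(1,k) if st[i,4]>30])
    m=cv2.inRange(hsv,(0,150,60),(8,255,255))|cv2.inRange(hsv,(172,150,60),(180,255,255))
    k,l,st,c=cv2.connectedComponentsWithStats(m)
    print(n,"red",[(st[i].tolist(),c[i].round(1).tolist()) for i in range(1,k) if st[i,4]>30])
E
```

```text
top [([374, 255, 23, 23, 157], [385.1, 266.2])]
top red [([464, 180, 71, 81, 3021], [497.7, 222.1]), ([323, 244, 7, 15, 91], [325.8, 251.0])]
side [([351, 180, 17, 14, 106], [358.8, 188.0]), ([376, 260, 35, 12, 137], [393.2, 265.2]), ([327, 269, 48, 15, 195], [350.1, 276.0])]
side red [([325, 131, 27, 16, 158], [340.3, 140.3]), ([345, 215, 12, 6, 62], [350.4, 217.2])]
```

```bash
python3 - <<'E'
from h import *
import cv2
s=cv2.imread("pics/side3.png");hsv=cv2.cvtColor(s,cv2.COLOR_BGR2HSV); m=cv2.inRange(hsv,(12,140,70),(35,255,255)); m[:255]=0;m[:,:320]=0
v,u=np.nonzero(m); P=np.array([ray("side",(a,b),.112)[:2] for a,b in zip(u,v)])
vx,vy,x0,y0=cv2.fitLine(P.astype(np.float32),cv2.DIST_L2,0,.01,.01).ravel();D=np.array([vx,vy])
t=(P-[x0,y0])@D;h=W(SH,-.033,.1275,0)[:2];print("ends",[x0,y0]+t.min()*D,[x0,y0]+t.max()*D,"dir",D,"hinge",h,"perp",(h-[x0,y0])@[-vy,vx],"along",(h-[x0,y0])@D,t.min(),t.max())
# dark knob pixels
g=s.max(2); k=np.argwhere((g<45)); k=k[(k[:,1]>360)&(k[:,1]<390)&(k[:,0]>245)&(k[:,0]<280)]
print("knob px",len(k),k.min(0),k.max(0),k.mean(0), "->",ray("side",k.mean(0)[::-1],.13))
E
```

```text
ends [0.29267326 0.24924279] [0.53443453 0.31658146] dir [0.96332985 0.26831988] hinge [0.54342688 0.31967488] perp 0.000567155634331816 along 0.13119061296499812 -0.12926617802456977 0.1216979931261334
knob px 60 [262 364] [278 389] [269.68333333 374.58333333] -> [0.40152572 0.29285675 0.13      ]
```

```bash
python3 - <<'E'
from h import *
Y=rot(SH[2]); H=np.array([.545,.320])
plan(([.4005,.280,.22],Y),([.4005,.280,.139],Y))
r=Y.inv(); o=None
for q in [1.42,1.3,1.2,1.1,1.0,.9,.8,.7,.6,.5,.4,.3,.2,.1,0,-.02]:
    a=q; w=np.array([H[0]+.15*(-np.sin(a)*np.cos(SH[2])+np.cos(a)*np.sin(SH[2])),H[1]+.15*(-np.sin(a)*np.sin(SH[2])-np.cos(a)*np.cos(SH[2])),.139])
    if o is None:o=w;print(w)
    print(q,r.apply((w-o)*1e3).round().tolist()[:2])
print(w)
E
```

```text
dp [179.0, 173.0, -46.5] turn [-0.0, -0.01, -0.0] rows>=6.1
dp [0.5, 0.5, 81.0] turn [-0.0, 0.0, -0.0] rows>=1.9
now [0.5987 0.1295 0.1732] F [-0.2  0.2 -1. ] w 0.0001 t 24.6
[0.40051453 0.27970176 0.139     ]
1.42 [0.0, 0.0]
1.3 [-4.0, -18.0]
1.2 [-8.0, -32.0]
1.1 [-15.0, -46.0]
1.0 [-22.0, -59.0]
0.9 [-31.0, -71.0]
0.8 [-41.0, -82.0]
0.7 [-52.0, -92.0]
0.6 [-64.0, -101.0]
0.5 [-76.0, -109.0]
0.4 [-90.0, -116.0]
0.3 [-104.0, -121.0]
0.2 [-118.0, -124.0]
0.1 [-133.0, -127.0]
0 [-148.0, -127.0]
-0.02 [-151.0, -127.0]
[0.56610969 0.17149283 0.139     ]
```

Emit:
servo_tool(
  dp=[
    [30,30,-46],
    [179,173,-46],
    [179,173,-46],
    [179,173,-46],
    [179,173,-46],
    [179,173,-46],
    [179,173,-46],
    [179,173,-46],
  ],
  turn=[
    [0,-0.01,0],
    [0,-0.01,0],
    [0,-0.01,0],
    [0,-0.01,0],
    [0,-0.01,0],
    [0,-0.01,0],
    [0,-0.01,0],
    [0,-0.01,0],
  ],
  grip=40,
)

```text
clock: 25.32
tool_pos: [0.3977, 0.2812, 0.219]
tool_rot: [-0.062, 0.998, -0.002, 0.001]
ft_force: [1.1, -1.0, 0.6]
grip_width: 0.0401
grip_force: 0.0
```

```bash
python3 - <<'E'
from h import *
plan(([.4005,.280,.140],rot(SH[2])))
E
```

```text
dp [-2.5, -1.0, 79.0] turn [-0.0, 0.0, 0.0] rows>=1.9
now [0.3977 0.2812 0.219 ] F [ 1.1 -1.   0.6] w 0.0401 t 25.3
```

Emit:
servo_tool(
  dp=[
    [-2.5,-1,40],
    [-2.5,-1,70],
    [-2.5,-1,79],
    [-2.5,-1,79],
    [-2.5,-1,79],
  ],
  turn=[
    [0,0,0],
    [0,0,0],
    [0,0,0],
    [0,0,0],
    [0,0,0],
  ],
)

```text
clock: 25.73
tool_pos: [0.4039, 0.2786, 0.1408]
tool_rot: [-0.06, 0.998, -0.002, 0.002]
ft_force: [0.1, 0.4, 0.8]
grip_width: 0.04
grip_force: 0.0
```

Emit:
servo_tool(
  dp=[
    [0,0,0],
    [0,0,0],
    [0,0,0],
    [0,0,0],
    [0,0,0],
  ],
  turn=[
    [0,0,0],
    [0,0,0],
    [0,0,0],
    [0,0,0],
    [0,0,0],
  ],
  grip=10,
  grip_force=25,
)

```text
clock: 26.15
tool_pos: [0.4045, 0.2797, 0.1424]
tool_rot: [-0.06, 0.998, -0.001, 0.004]
ft_force: [0.3, -0.2, 7.4]
grip_width: 0.015
grip_force: 24.9
```

Emit:
servo_tool(
  dp=[
    [-2,-9,0],
    [-4,-18,0],
    [-8,-32,0],
    [-15,-46,0],
    [-22,-59,0],
    [-31,-71,0],
    [-41,-82,0],
    [-41,-82,0],
  ],
  turn=[
    [0,0,0],
    [0,0,0],
    [0,0,0],
    [0,0,0],
    [0,0,0],
    [0,0,0],
    [0,0,0],
    [0,0,0],
  ],
)

```text
clock: 26.82
tool_pos: [0.4554, 0.2013, 0.1423]
tool_rot: [-0.06, 0.998, -0.002, 0.003]
ft_force: [-0.7, -3.1, 6.5]
grip_width: 0.0148
grip_force: 25.5
```

Emit:
servo_tool(
  dp=[
    [-11,-10,0],
    [-23,-19,0],
    [-35,-27,0],
    [-49,-34,0],
    [-63,-39,0],
    [-77,-42,0],
    [-85,-44,0],
    [-85,-44,0],
  ],
  turn=[
    [0,0,0],
    [0,0,0],
    [0,0,0],
    [0,0,0],
    [0,0,0],
    [0,0,0],
    [0,0,0],
    [0,0,0],
  ],
)

```text
clock: 27.48
tool_pos: [0.5463, 0.1702, 0.1423]
tool_rot: [-0.06, 0.998, -0.001, 0.004]
ft_force: [0.4, 7.7, 3.7]
grip_width: 0.0145
grip_force: 25.5
```

Emit:
servo_tool(
  dp=[
    [-5,-1,0],
    [-10,-1,0],
    [-14,-1,0],
    [-18,-1,0],
    [-20,-1,0],
    [-20,-1,0],
  ],
  turn=[
    [0,0,0],
    [0,0,0],
    [0,0,0],
    [0,0,0],
    [0,0,0],
    [0,0,0],
  ],
)

```text
clock: 27.98
tool_pos: [0.5624, 0.1713, 0.1421]
tool_rot: [-0.06, 0.998, -0.001, 0.0]
ft_force: [-9.7, 6.0, 9.3]
grip_width: 0.0144
grip_force: 26.2
```

Emit:
servo_tool(
  dp=[
    [-2,0,0],
    [-4,0,0],
    [-4,0,0],
  ],
  turn=[
    [0,0,0],
    [0,0,0],
    [0,0,0],
  ],
)

```text
clock: 28.23
tool_pos: [0.5644, 0.1715, 0.1416]
tool_rot: [-0.06, 0.998, -0.002, -0.002]
ft_force: [-14.7, 6.0, 9.9]
grip_width: 0.0149
grip_force: 26.8
```

Emit:
servo_tool(
  dp=[
    [4,0,0],
    [4,0,0],
    [4,0,0],
    [4,0,0],
    [4,0,-40],
    [4,0,-80],
    [4,0,-80],
  ],
  turn=[
    [0,0,0],
    [0,0,0],
    [0,0,0],
    [0,0,0],
    [0,0,0],
    [0,0,0],
    [0,0,0],
  ],
  grip=45,
)

```text
clock: 28.82
tool_pos: [0.5673, 0.1717, 0.2294]
tool_rot: [-0.06, 0.998, -0.001, 0.008]
ft_force: [2.0, 1.5, 1.7]
grip_width: 0.0448
grip_force: 0.0
```

```bash
python3 - <<'E'
from h import *
plan(([.5,.06,.2],rot(0)),([.4356,-.0399,.12],rot(-.069)))
E
```

```text
dp [80.5, -103.0, 28.5] turn [-0.0, 0.02, 0.12] rows>=3.2
dp [64.0, -99.5, 80.5] turn [-0.0, -0.0, 0.07] rows>=3.4
now [0.5673 0.1717 0.2294] F [2.  1.5 1.7] w 0.0448 t 28.8
```

Emit:
servo_tool(
  dp=[
    [80.5,-103,28.5],
    [80.5,-103,28.5],
    [80.5,-103,28.5],
    [80.5,-103,28.5],
    [80.5,-103,28.5],
  ],
  turn=[
    [0,0.02,0.12],
    [0,0.02,0.12],
    [0,0.02,0.12],
    [0,0.02,0.12],
    [0,0.02,0.12],
  ],
)

```text
clock: 29.23
tool_pos: [0.4942, 0.0566, 0.1931]
tool_rot: [0.001, 1.0, -0.003, -0.008]
ft_force: [0.1, 0.3, -0.1]
grip_width: 0.045
grip_force: 0.0
```

```bash
python3 - <<'E'
from h import *
import cv2
s=env.snapshot("side")[:,:,::-1].copy(); cv2.imwrite("pics/side4.png",s); t=env.snapshot("top")[:,:,::-1].copy(); cv2.imwrite("pics/top4.png",t)
for n,im in(("top",t),("side",s)):
    hsv=cv2.cvtColor(im,cv2.COLOR_BGR2HSV); m=cv2.inRange(hsv,(0,150,60),(8,255,255))|cv2.inRange(hsv,(172,150,60),(180,255,255))
    k,l,st,c=cv2.connectedComponentsWithStats(m)
    for i in range(1,k):
        if 30<st[i,4]<300: print(n,st[i],c[i].round(1),ray(n,c[i],.012).round(4))
cv2.imwrite("pics/c10.png",np.hstack([cv2.resize(s[190:300,270:390],None,fx=4,fy=4,interpolation=cv2.INTER_CUBIC),cv2.resize(t[180:290,270:350],None,fx=4,fy=4,interpolation=cv2.INTER_CUBIC)]))
plan(([.4356,-.0399,.12],rot(-.069)))
E
```

```text
top [323 244   7  15  91] [325.8 251. ] [ 0.436  -0.0397  0.012 ]
side [306 129  18  20  95] [316.1 136.8] [ 0.5442 -0.5432  0.012 ]
side [345 215  12   6  62] [350.4 217.2] [ 0.4368 -0.0416  0.012 ]
dp [60.0, -98.5, 75.5] turn [-0.0, -0.01, 0.07] rows>=3.3
now [0.4968 0.0588 0.1942] F [ 0.9 -0.2  0.1] w 0.0448 t 29.3
```

View pics/c10.png

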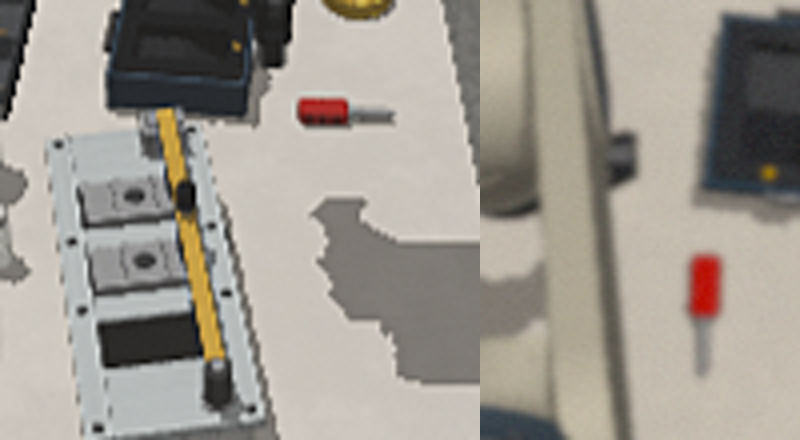

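Gate shut over both level bars (side crop), knob at (185,195); the pin is unmoved at (323,111) and (705,287). Go and pick it up.

Emit:
servo_tool(
  dp=[
    [60,-99,75],
    [60,-99,75],
    [60,-99,75],
    [60,-99,75],
    [60,-99,75],
    [60,-99,75],
    [60,-99,75],
  ],
  turn=[
    [0,-0.01,0.07],
    [0,-0.01,0.07],
    [0,-0.01,0.07],
    [0,-0.01,0.07],
    [0,-0.01,0.07],
    [0,-0.01,0.07],
    [0,-0.01,0.07],
  ],
  grip=40,
)

```text
clock: 29.92
tool_pos: [0.4371, -0.0399, 0.121]
tool_rot: [0.035, 0.999, -0.003, -0.001]
ft_force: [0.5, -0.5, 0.7]
grip_width: 0.04
grip_force: 0.0
```

```bash
python3 - <<'E'
from h import *
plan(([.4362,-.0404,.0198],rot(-.069)))
E
```

```text
dp [0.5, -0.0, 101.0] turn [-0.01, -0.0, -0.0] rows>=2.4
now [ 0.4371 -0.0399  0.121 ] F [ 0.5 -0.5  0.7] w 0.0400 t 29.9
```

Emit:
servo_tool(
  dp=[
    [0.5,0,40],
    [0.5,0,75],
    [0.5,0,92],
    [0.5,0,98],
    [0.5,0,100],
    [0.5,0,100],
    [0.5,0,100],
  ],
  turn=[
    [-0.01,0,0],
    [-0.01,0,0],
    [-0.01,0,0],
    [-0.01,0,0],
    [-0.01,0,0],
    [-0.01,0,0],
    [-0.01,0,0],
  ],
)

```text
clock: 30.5
tool_pos: [0.4352, -0.0408, 0.0213]
tool_rot: [0.034, 0.999, 0.002, -0.001]
ft_force: [0.9, -0.4, -0.6]
grip_width: 0.0401
grip_force: 0.0
```

```bash
python3 - <<'E'
from h import *
plan(([.4362,-.0404,.0198],rot(-.069)))
E
```

```text
dp [-1.0, 0.5, 1.5] turn [0.0, -0.0, 0.0] rows>=0.0
now [ 0.4352 -0.0408  0.0213] F [ 0.9 -0.4 -0.6] w 0.0401 t 30.5
```

Emit:
servo_tool(
  dp=[
    [-1,0.5,1],
    [-1,0.5,1],
    [-1,0.5,1],
    [-1,0.5,1],
    [-1,0.5,1],
    [-1,0.5,1],
  ],
  turn=[
    [0,0,0],
    [0,0,0],
    [0,0,0],
    [0,0,0],
    [0,0,0],
    [0,0,0],
  ],
  grip=12,
  grip_force=70,
)

```text
clock: 31.0
tool_pos: [0.4361, -0.0406, 0.0204]
tool_rot: [0.035, 0.999, 0.002, -0.001]
ft_force: [-0.7, 2.0, 7.8]
grip_width: 0.0202
grip_force: 68.7
```

Emit:
servo_tool(
  dp=[
    [0,0,-30],
    [0,0,-70],
    [0,0,-110],
    [0,0,-140],
    [0,0,-140],
    [0,0,-140],
  ],
  turn=[
    [0,0,0],
    [0,0,0],
    [0,0,0],
    [0,0,0],
    [0,0,0],
    [0,0,0],
  ],
)

```text
clock: 31.5
tool_pos: [0.4368, -0.0415, 0.1614]
tool_rot: [0.035, 0.999, 0.002, 0.001]
ft_force: [0.1, -0.6, -1.5]
grip_width: 0.0201
grip_force: 69.4
```

```bash
python3 - <<'E'
from h import *
a=SH[2]-np.pi/2
T=rot(a); print(T.as_matrix()[:,0],env.state()["qpos"].round(2))
# mouth local (-.033,-.142); nose 63mm ahead of handle; start nose 25mm short
mx,my=-.033,-.142
pre=W(SH,mx,my-.063-.025,.15); 
plan((pre,T),(pre*[1,1,0]+[0,0,.104],T))
E
```

```text
[-0.12090349  0.99266427  0.        ] [-0.1   0.18  2.1   0.01  0.86 -1.61]
dp [-149.0, 16.5, 11.5] turn [0.0, -0.0, 1.38] rows>=11.0
dp [-0.0, -0.0, 46.0] turn [0.0, -0.0, -0.0] rows>=1.1
now [ 0.4368 -0.0415  0.1614] F [ 0.1 -0.6 -1.5] w 0.0201 t 31.5
```

Emit:
servo_tool(
  dp=[
    [-20,2,0],
    [-40,4,2],
    [-60,7,4],
    [-75,8,6],
    [-75,8,6],
    [-75,8,6],
    [-75,8,6],
    [-75,8,6],
  ],
  turn=[
    [0,0,0.12],
    [0,0,0.24],
    [0,0,0.36],
    [0,0,0.48],
    [0,0,0.6],
    [0,0,0.7],
    [0,0,0.7],
    [0,0,0.7],
  ],
)

```text
clock: 32.17
tool_pos: [0.5098, -0.0385, 0.1516]
tool_rot: [0.374, 0.927, 0.001, -0.004]
ft_force: [0.0, -0.6, -0.9]
grip_width: 0.0201
grip_force: 69.4
```

```bash
python3 - <<'E'
from h import *
T=rot(SH[2]-np.pi/2); pre=W(SH,-.033,-.142-.063-.025,.15); 
plan((pre,T))
E
```

```text
dp [-53.0, 55.5, 1.0] turn [-0.0, -0.01, 0.68] rows>=5.4
now [ 0.5098 -0.0385  0.1516] F [ 0.  -0.6 -0.9] w 0.0201 t 32.2
```

Emit:
servo_tool(
  dp=[
    [-53,55.5,1],
    [-53,55.5,1],
    [-53,55.5,1],
    [-53,55.5,1],
    [-53,55.5,1],
    [-53,55.5,1],
    [-53,55.5,1],
    [-53,55.5,1],
  ],
  turn=[
    [0,-0.01,0.68],
    [0,-0.01,0.68],
    [0,-0.01,0.68],
    [0,-0.01,0.68],
    [0,-0.01,0.68],
    [0,-0.01,0.68],
    [0,-0.01,0.68],
    [0,-0.01,0.68],
  ],
)

```text
clock: 32.83
tool_pos: [0.5869, -0.0355, 0.151]
tool_rot: [0.661, 0.75, -0.002, 0.001]
ft_force: [0.5, -0.1, -1.3]
grip_width: 0.0202
grip_force: 69.4
```

```bash
python3 - <<'E'
from h import *
import cv2
T=rot(SH[2]-np.pi/2); pre=W(SH,-.033,-.142-.063-.025,.1042); 
plan((pre,T))
s=env.snapshot("side")[:,:,::-1].copy(); t=env.snapshot("top")[:,:,::-1].copy(); cv2.imwrite("pics/top5.png",t); cv2.imwrite("pics/side5.png",s)
for l in((-.033,-.142),(-.033,-.11),): print(proj("top",W(SH,*l,.11)),proj("side",W(SH,*l,.11)))
p0=env.state()["tool_pos"]; print(proj("top",p0),proj("side",p0))
a=cv2.resize(s[170:240,280:345],None,fx=6,fy=6,interpolation=cv2.INTER_CUBIC)
b=cv2.resize(t[175:235,260:325],None,fx=6,fy=6,interpolation=cv2.INTER_CUBIC)
cv2.imwrite("pics/c11.png",np.hstack([a,np.vstack([b,b[:60]*0])]))
E
```

```text
dp [0.5, -0.0, 47.0] turn [-0.0, 0.0, 0.0] rows>=1.1
now [ 0.5869 -0.0355  0.151 ] F [ 0.5 -0.1 -1.3] w 0.0202 t 32.8
[289.03075007 196.94553212] [310.86691909 216.45962834]
[277.05141845 198.77704513] [312.2667427  223.42299857]
[321.79971935 188.66335473] [306.88486579 188.96991844]
```

View pics/c11.png

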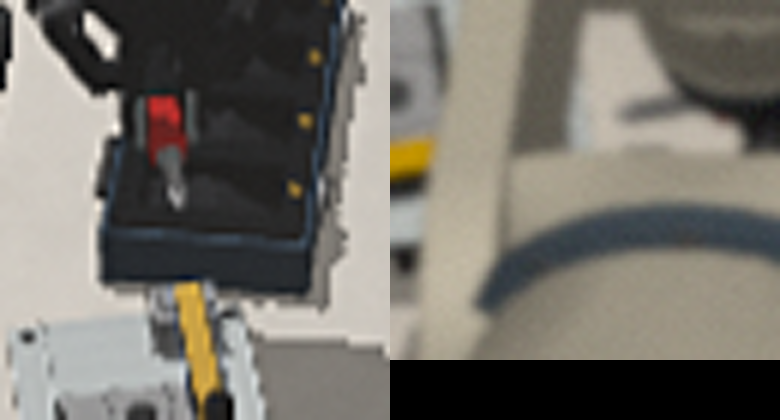

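Side crop: the pin is held in line with the shaker's y axis, nose at (178,205), the gate end at (188,290) ahead of it. I work out the lateral offset from the gate beam.

```bash
python3 - <<'E'
from h import *
import cv2
np.set_printoptions(precision=4,suppress=True)
c,s_=np.cos(SH[2]),np.sin(SH[2]);loc=lambda w:(np.atleast_2d(w)[:,:2]-SH[:2])@np.array([[c,-s_],[s_,c]])
def beam(f,cam,x0,x1,y0,y1,z=.113):
    im=cv2.imread(f);hsv=cv2.cvtColor(im,cv2.COLOR_BGR2HSV); m=cv2.inRange(hsv,(12,140,70),(35,255,255)); M=m*0; M[y0:y1,x0:x1]=m[y0:y1,x0:x1]
    v,u=np.nonzero(M); P=loc(np.array([ray(cam,(a,b),z) for a,b in zip(u,v)]))
    k=np.polyfit(P[:,1],P[:,0],1); print(f,len(u),"y range",P[:,1].min(),P[:,1].max(),"x at .1275/-.13:",np.polyval(k,.1275),np.polyval(k,-.13),"q",k[0])
beam("pics/top0.png","top",180,300,195,225)
beam("pics/side4.png","side",295,335,210,290); beam("pics/side5.png","side",295,335,210,290)
tp=env.state()["tool_pos"]; nose=tp+rot(SH[2]-np.pi/2).as_matrix()[:,0]*.063-[0,0,.0118]
print("nose exp",loc(nose),nose[2],"seen",loc(ray("side",(309.25,203.75),nose[2])))
im=cv2.imread("pics/side5.png");hsv=cv2.cvtColor(im,cv2.COLOR_BGR2HSV);m=cv2.inRange(hsv,(0,130,50),(8,255,255))|cv2.inRange(hsv,(172,130,50),(180,255,255));M=m*0;M[180:205,295:320]=m[180:205,295:320]
v,u=np.nonzero(M);print("handle px",len(u),u.mean(),v.mean(),"loc",loc(ray("side",(u.mean(),v.mean()),nose[2]+.006)),"tcp",loc(tp))
# screws in side4: dark dots, bias check
for sx in(.054,-.054):
    print("screw proj side",proj("side",W(SH,sx,-.1405,.079)),proj("side",W(SH,sx,.1405,.079)))
E
```

```text
pics/top0.png 541 y range -0.12916646161161605 0.122473307569779 x at .1275/-.13: -0.033585335952982326 -0.05486828136710582 q 0.08265221520047962
pics/side4.png 256 y range -0.13686745296051858 0.116082155140075 x at .1275/-.13: -0.03196740775382242 -0.03138584492213715 q -0.002258496433729205
pics/side5.png 255 y range -0.13686745296051858 0.116082155140075 x at .1275/-.13: -0.032064312897099205 -0.03129610628398549 q -0.002983326652868799
nose exp [[-0.0326 -0.1674]] 0.13943797287470547 seen [[-0.0321 -0.1706]]
handle px 52 307.11538461538464 190.23076923076923 loc [[-0.0333 -0.2307]] tcp [[-0.0326 -0.2304]]
screw proj side [284.3174 226.5235] [294.0028 297.5681]
screw proj side [317.43   222.9676] [332.294  292.7444]
```

```bash
python3 - <<'E'
from h import *
T=rot(SH[2]-np.pi/2); f=lambda d:(W(SH,-.032,-.142-.063+d,.1044),T)
plan(f(-.025),f(-.004))
E
```

```text
dp [0.5, 0.5, 47.0] turn [-0.0, 0.0, 0.0] rows>=1.1
dp [21.0, 0.0, -0.0] turn [-0.0, 0.0, 0.0] rows>=0.5
now [ 0.5871 -0.0355  0.1512] F [-1.1 -0.1 -2.1] w 0.0202 t 32.9
```

Emit:
servo_tool(
  dp=[
    [0.5,0.5,30],
    [0.5,0.5,47],
    [0.5,0.5,47],
    [0.5,0.5,47],
    [0.5,0.5,47],
  ],
  turn=[
    [0,0,0],
    [0,0,0],
    [0,0,0],
    [0,0,0],
    [0,0,0],
  ],
)

```text
clock: 33.35
tool_pos: [0.5884, -0.0352, 0.1053]
tool_rot: [0.663, 0.749, -0.001, 0.002]
ft_force: [-0.1, -0.5, -0.4]
grip_width: 0.0197
grip_force: 69.5
```

```bash
python3 - <<'E'
from h import *
T=rot(SH[2]-np.pi/2); f=lambda d:(W(SH,-.032,-.142-.063+d,.1044),T)
plan(f(-.003))
E
```

```text
dp [22.0, -0.5, 1.0] turn [0.0, 0.0, 0.0] rows>=0.5
now [ 0.5884 -0.0352  0.1053] F [-0.1 -0.5 -0.4] w 0.0197 t 33.4
```

Emit:
servo_tool(
  dp=[
    [10,-0.5,1],
    [16,-0.5,1],
    [22,-0.5,1],
    [22,-0.5,1],
  ],
  turn=[
    [0,0,0],
    [0,0,0],
    [0,0,0],
    [0,0,0],
  ],
)

```text
clock: 33.68
tool_pos: [0.5847, -0.012, 0.1039]
tool_rot: [0.663, 0.749, -0.001, 0.001]
ft_force: [0.8, 0.1, -1.6]
grip_width: 0.0202
grip_force: 69.5
```

Emit:
servo_tool(
  dp=[
    [2,0,0],
    [4,0,0],
    [6,0,0],
    [8,0,0],
    [8,0,0],
  ],
  turn=[
    [0,0,0],
    [0,0,0],
    [0,0,0],
    [0,0,0],
    [0,0,0],
  ],
)

```text
clock: 34.1
tool_pos: [0.5836, -0.0052, 0.1033]
tool_rot: [0.663, 0.749, -0.001, 0.001]
ft_force: [-0.3, -0.3, -0.8]
grip_width: 0.02
grip_force: 69.5
```

Emit:
servo_tool(
  dp=[
    [2,0,0],
    [4,0,0],
    [6,0,0],
    [8,0,0],
    [8,0,0],
  ],
  turn=[
    [0,0,0],
    [0,0,0],
    [0,0,0],
    [0,0,0],
    [0,0,0],
  ],
)

```text
clock: 34.52
tool_pos: [0.5827, 0.0028, 0.1033]
tool_rot: [0.663, 0.749, -0.001, 0.001]
ft_force: [0.5, 0.0, -1.0]
grip_width: 0.0201
grip_force: 69.5
```

```bash
python3 - <<'E'
from h import *
s=env.state(); print(s["ft_force"],s["torque"]); plan((W(SH,-.032,-.142-.025,.1044),rot(SH[2]-np.pi/2)))
E
```

```text
[ 0.49005387  0.03989663 -0.97662022] [ 0.09240642 -0.07432281 -0.04265972]
dp [25.0, 0.5, -1.0] turn [-0.0, 0.0, 0.0] rows>=0.6
now [0.5827 0.0028 0.1033] F [ 0.5  0.  -1. ] w 0.0201 t 34.5
```

Emit:
servo_tool(
  dp=[
    [3,0,-0.5],
    [6,0,-0.5],
    [9,0,-0.5],
    [12,0,-0.5],
    [12,0,-0.5],
  ],
  turn=[
    [0,0,0],
    [0,0,0],
    [0,0,0],
    [0,0,0],
    [0,0,0],
  ],
)

```text
clock: 34.93
tool_pos: [0.5811, 0.015, 0.1037]
tool_rot: [0.663, 0.749, -0.001, 0.001]
ft_force: [1.1, 0.7, -0.1]
grip_width: 0.0199
grip_force: 69.5
```

Emit:
servo_tool(
  dp=[
    [3,0,0],
    [6,0,0],
    [9,0,0],
    [9,0,0],
  ],
  turn=[
    [0,0,0],
    [0,0,0],
    [0,0,0],
    [0,0,0],
  ],
)

```text
clock: 35.27
tool_pos: [0.5801, 0.0239, 0.1037]
tool_rot: [0.663, 0.749, -0.001, 0.001]
ft_force: [-0.1, -0.2, -1.0]
grip_width: 0.0201
grip_force: 69.5
```

Expected about 4 mm to go; push on until the collar meets the face.

Emit:
servo_tool(
  dp=[
    [1,0,0],
    [2,0,0],
    [3,0,0],
    [4,0,0],
    [4,0,0],
  ],
  turn=[
    [0,0,0],
    [0,0,0],
    [0,0,0],
    [0,0,0],
    [0,0,0],
  ],
)

```text
clock: 35.68
tool_pos: [0.5799, 0.0261, 0.1038]
tool_rot: [0.663, 0.749, -0.002, 0.002]
ft_force: [-0.3, -7.6, -0.9]
grip_width: 0.0199
grip_force: 69.5
```

Emit:
servo_tool(
  dp=[
    [1,0,0],
    [2,0,0],
    [2,0,0],
  ],
  turn=[
    [0,0,0],
    [0,0,0],
    [0,0,0],
  ],
)

```text
clock: 35.93
tool_pos: [0.5799, 0.0264, 0.1039]
tool_rot: [0.662, 0.749, -0.003, 0.003]
ft_force: [1.5, -18.3, -0.1]
grip_width: 0.0199
grip_force: 69.5
```

Emit:
servo_tool(
  dp=[
    [-1,0,0],
    [-1,0,0],
    [-1,0,0],
    [-1,0,0],
    [-1,0,-40],
    [-1,0,-80],
    [-40,0,-120],
    [-80,0,-150],
  ],
  turn=[
    [0,0,0],
    [0,0,0],
    [0,0,0],
    [0,0,0],
    [0,0,0],
    [0,0,0],
    [0,0,0],
    [0,0,0],
  ],
  grip=45,
)

```text
clock: 36.6
tool_pos: [0.5876, -0.0312, 0.2426]
tool_rot: [0.662, 0.75, -0.001, 0.002]
ft_force: [1.7, -0.0, 0.0]
grip_width: 0.045
grip_force: 0.0
```

Emit:
servo_tool(
  dp=[
    [-40,-40,0],
    [-80,-80,0],
    [-120,-120,0],
    [-150,-140,0],
    [-150,-140,0],
    [-150,-140,0],
  ],
  turn=[
    [0,0,0],
    [0,0,0],
    [0,0,0],
    [0,0,0],
    [0,0,0],
    [0,0,0],
  ],
)

```text
clock: 37.1
tool_pos: [0.4628, -0.2021, 0.2407]
tool_rot: [0.664, 0.748, -0.002, 0.001]
ft_force: [0.2, -0.6, 0.7]
grip_width: 0.045
grip_force: 0.0
```

```bash
python3 - <<'E'
from h import *
import cv2
s=env.snapshot("side")[:,:,::-1].copy(); t=env.snapshot("top")[:,:,::-1].copy(); cv2.imwrite("pics/side6.png",s); cv2.imwrite("pics/top6.png",t)
for n,im in(("top",t),("side",s)):
    hsv=cv2.cvtColor(im,cv2.COLOR_BGR2HSV);m=cv2.inRange(hsv,(0,130,50),(8,255,255))|cv2.inRange(hsv,(172,130,50),(180,255,255))
    k,l,st,c=cv2.connectedComponentsWithStats(m)
    for i in range(1,k):
        if 20<st[i,4]<300: print(n,st[i],c[i].round(1),ray(n,c[i],.098).round(4))
print("expected handle home",W(SH,-.032,-.167,.092))
a=cv2.resize(s[185:305,270:360],None,fx=4,fy=4,interpolation=cv2.INTER_CUBIC)
b=cv2.resize(t[160:280,180:285],None,fx=4,fy=4,interpolation=cv2.INTER_CUBIC)
cv2.imwrite("pics/c12.png",np.hstack([a,b]))
E
```

```text
top [292 193  15   8 105] [299.1 196.5] [0.5786 0.0265 0.098 ]
side [224 156   7  13  47] [227.  162.5] [ 0.8813 -0.2573  0.098 ]
side [306 210   8   7  46] [309.1 213.2] [0.5815 0.024  0.098 ]
expected handle home [0.58002563 0.02745616 0.092     ]
```

View pics/c12.png

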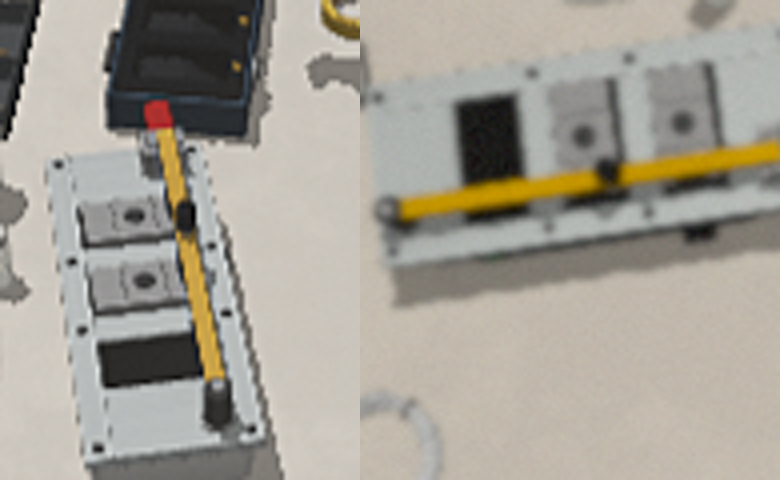

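The gate is shut over two level bars. The pin handle's seen position, (0.579, 0.0265), matches where it stood when the collar met the face. Handing in.

```bash
python3 -c "
from bench import env
print(env.close_job())"
```

```text
the job is handed in; nothing more can be done
None
```

The job is handed in (the hand-in call returned no verdict): both ballast bars present (1 and 4) lie flat in the middle and right bays, the gate is shut over them, and the pin is pushed in until its collar met the catch; one press on bar 1 reached 91 N at the wrist, under the 120 N limit.

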